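# Put the turning tools away and shut up the case and drawer

## Task

First fold the wooden case's lid up until it stands upright (square to the case, not leaning back) and pull the blue drawer out to its stop; then, with both left open like that, lay every tool holder that is there inside the case and put every chuck jaw that is there in the drawer. When all are in, fold the lid fully shut and push the drawer fully home, without disturbing the oil can, the disc arbor or the drill chuck.

Things in the scene. Friction and masses are not known exactly. Their poses are not given: they have to be found in the camera images.
- case: Brown wooden tool case standing fixed on the bench: open box 170 (x) by 220 (y), 50 high, walls and floor 6 thick (inside 158 by 208), closed by a hinged lid. Origin: centre of its underside on the bench. Its +x side carries the hinge, its -x side is the front, roughly facing the robot.
- case_lid (a joint): Angle of the case's lid (rad): 0 is shut, pi/2 stands upright, 2.2 is the stop. The wooden lid (170 by 220 by 10, 0.3 kg) turns about the top rim of the +x side on a stiff hinge (about 0.4 Nm of friction), so it stays where it is left.
- case_lid_hinge (a point): Point on the lid's hinge line, mid-length, at the top rim of the case (50 above the bench). Its axes turn with the lid: y along the hinge line, x from the lid's front edge towards the hinge, z out of the lid's outer face (up when shut).
- case_lid_handle (a point): Centre of the lid's brass bar handle: round bar 11 in diameter, 100 long, parallel to the hinge line, held 42 clear of the lid's outer face on two thin posts 84 apart; 140 from the hinge line along the lid and 52 off the hinge plane. 30 from the lid's front edge. Can turn between the pads of a gripper that pinches it. Axes as those of the hinge point.
- chest: Low grey steel drawer unit fixed on the bench, 210 deep (x), 250 wide (y), 100 high, with one blue-fronted drawer in its -x face. Origin: centre of its underside.
- chest_drawer0 (a joint): How far the drawer is out (m): 0 is shut, 0.142 is its stop. It slides towards the chest's -x and needs about 1 to 2 N.
- chest_drawer0_handle (a point): Centre of the drawer's steel bar handle: round bar 11 in diameter, 120 long, along the chest's y, 35 in front of the drawer's face and 38 below the chest's top. Moves with the drawer. Axes as the chest's.
- drawer_floor (a point): Point on the drawer's inner floor, midway across; with the drawer out to its stop it is the middle of the part that is uncovered (about 68 from the drawer's inner front face and about as far from the chest's face). Inside, the drawer reaches 68 to the front (-x), 97 to the back (+x), 104 to either side; its walls are 56 high above this floor. Moves with the drawer. Axes as the chest's.
- holder1: Steel lathe tool holder, a bar 110 long (its x axis), 20 wide (y) and 20 high (z), steel shank with a dark 22 mm cutting head and a small gold-coloured insert at its +x end; 0.3 kg. Origin: centre of its underside. Starts lying flat on the rubber mat. May be absent (None from the start).
- holder2: Steel lathe tool holder, a bar 110 long (its x axis), 20 wide (y) and 20 high (z), steel shank with a dark 22 mm cutting head and a small gold-coloured insert at its +x end; 0.3 kg. Origin: centre of its underside. Starts lying flat on the rubber mat. May be absent (None from the start).
- holder3: Steel lathe tool holder, a bar 110 long (its x axis), 20 wide (y) and 20 high (z), steel shank with a dark 22 mm cutting head and a small gold-coloured insert at its +x end; 0.3 kg. Origin: centre of its underside. Starts lying flat on the rubber mat. May be absent (None from the start).
- jaw1: Steel lathe chuck jaw, stepped block 80 long (x), 30 wide (y): base 22 high over the whole length, with an upper step (45 long, at its -x end) to 40 high; about 0.45 kg, its centre of mass 5.5 from mid-length towards the stepped -x end, so best gripped across its width there. Origin: centre of its underside. Starts standing on the rubber mat. May be absent (None from the start).
- jaw2: Steel lathe chuck jaw, stepped block 80 long (x), 30 wide (y): base 22 high over the whole length, with an upper step (45 long, at its -x end) to 40 high; about 0.45 kg, its centre of mass 5.5 from mid-length towards the stepped -x end, so best gripped across its width there. Origin: centre of its underside. Starts standing on the rubber mat. May be absent (None from the start).
- oil_can: Bystander: copper-coloured oil can with a thin spout, 64 in diameter, 140 high, loose. Origin: centre of its underside.
- arbor: Bystander: steel disc arbor, disc 68 in diameter lying flat with a shank standing up, 85 high, loose. Origin: centre of its underside.
- drill_chuck: Bystander: dark drill chuck standing upright, 46 in diameter, 64 high, loose. Origin: centre of its underside.
- mat: Black rubber bench mat, 280 by 290, 4 thick, fixed. Origin: centre of its underside.
Things that resemble listed ones, but are neither listed nor needed, are in the scene too. What is shaped like the holder2 but green or red is not meant.

How it is judged:
By the outcome, as a careful person would: the job done as asked, in the order asked, and still so for the second after the job is handed in, with the robot touching nothing.
Of holder1, holder2, holder3 only 2 to 3 are there at a start; the rules pass over those that are not, and their reading is None.
Of jaw1, jaw2 only 1 to 2 are there at a start; the rules pass over those that are not, and their reading is None.
At some moment in a run one of holder1, holder2, holder3, jaw1, jaw2 may be knocked a few centimetres aside while the robot is not near it.
Once in a run the grip may slacken for a moment while it holds something.
It also fails if it takes over 210 s, if anything falls off the work surface, if the arm or the gripper's body presses on something with over 40 N, if the wrist force passes 120 N, or if a joint passes its speed limit or range.

## Robot

A 6-joint arm with a two-finger parallel gripper is mounted at the origin on the work surface. World frame = base frame: x ahead of the robot, y to its left, z up, the work surface at z = 0. Lengths are in m, angles in degrees, forces in N, time in s.
With the tool pointing down it reaches from about 0.4 to 0.825 m from the base axis. Payload 7 kg.
Tool frame: the origin (TCP) lies midway between the tips of the shut fingers; the grasp point (between the pads) lies 19 mm behind it; z points along the fingers, y is the direction in which the jaws open and shut (so a half turn about z gives the same grasp; the last joint's range is limited). The gripper opens to 88 mm and grips with 3 to 60 N. Pads are 19 mm wide; open, the fingers measure 130 mm over their backs; the gripper's body (78 mm by 193 mm) begins 47 mm behind the grasp point.
Start: joints at [-58.321, 20.546, 0.682, 0, -70.136, -16.507], TCP at [0.177, -0.651, 0.227] pointing down, gripper open.
Joint ranges: [-176.03, 176.03], [-82.01, 121.73], [-58.28, 71.71], [-173.87, 95.51], [-174.79, -0.11], [-173.66, 173.66]. Speed limits (degrees/s): [136.94, 136.94, 172.46, 180, 180, 180].

## Interface

Orientations are given as [roll, pitch, yaw] about the fixed x, y, z axes, in that order (R = Rz(yaw) Ry(pitch) Rx(roll)).
In Python, from plant import ctrl, snapshot gives the robot as it stands.
- The arm moves only by the shell command python3 -m pendant 'ROWS'. ROWS is JSON, a list of rows, each a list of 7 numbers: the shift along the tool's x, y, z in m, then the turn, a rotation vector about the tool's x, y, z in rad, then the opening, from -1 (shut) to 1 (fully open), so that 0 is half open. In form: [[x, y, z, ax, ay, az, jaw], ...]. A call has 1 to 12 rows; each row is the pose to reach, as a shift and turn from the pose commanded when the call began, along the tool's axes at that moment; what a row does not reach only later rows make up. A row lasts 1/8 s, in which the tool goes at most 62.5 mm and 10.7 degrees, less where a joint would pass 70% of its speed; a pose out of reach is approached as far as the arm can. A call with a gripper value outside its range is refused whole. The fingers move at their own pace and stop on an object; the grip force is fixed at half the most. Time passes only in rows, so rows that repeat a pose let the fingers close. It gives the time, the measured TCP pose, the force and the opening at its end, in the units of the state.
- ctrl.get_obs(): the state, without advancing time (a new reading comes with each control period).
- snapshot(name): name is "scene" or "top" or "wrist"; returns a dict with "image" (480x640x3 uint8, blue, green, red), "mtx" (3x3 intrinsics, pixels), "eye" and "attitude" of the camera in the world; the wrist camera has in their place "tool_from_camera" (4x4, takes a point from camera to tool coordinates, whose origin is the TCP and whose axes are the flange's). Camera axes: x right, y up, looking along -z (the intrinsics and any distortion apply to the point x, -y, -z); pixel columns grow to the right and rows downward; lengths in m; the calibration is good to about 2 mm. A picture is of the moment at which its call begins: read the wrist's pose just before it. There is no depth.
- ctrl.close_job(): hands the job in, once; it reports no verdict.
The state is a dict: "clock": time; "joint_pos": joint angles; "qvel": joint speeds; "tau": joint torques, N m; "tool_pos": TCP position; "orientation": TCP orientation; "force": force on the tool from outside, world axes, zero at the start; "moment": the same for the moment, N m; "opening": finger opening in m.
Only numpy, scipy, OpenCV 4.12 (cv2) and the standard library are available. Lean on these libraries where they do the work, as an engineer would, in place of code of your own. Each camera call takes 0.05 s, during which the arm holds its last target.

## Working session

There is one attempt and no reset: what is moved stays moved. The work goes in short steps, Python scripts to look and compute and a shell command to move; the robot and the scene stay as the last step left them, time stands still between calls to the robot, and variables do not carry over. Pictures are saved under pics/ and viewed, and the job is handed in when it is done.

```bash
ls -la; mkdir -p pics; python3 - <<'E'
from plant import ctrl, snapshot
import cv2
print(ctrl.get_obs())
for n in("scene","top","wrist"):
    s=snapshot(n); cv2.imwrite(f"pics/a_{n}.png",s["image"]); print(n,{k:v for k,v in s.items() if k!="image"})
E
```

```text
total 12
drwxr-xr-x  3 agent agent 4096 Dec  7 04:07 .
drwxr-xr-x 23 root  root  4096 Dec  7 04:07 ..
drwxr-xr-x  2 agent agent 4096 Dec  7 04:07 pics
{'clock': 0.0, 'joint_pos': array([-5.83212591e+01,  2.05912387e+01,  6.34549106e-01, -2.01218674e-02,
       -7.01360750e+01, -1.65070841e+01]), 'qvel': array([-0.03933528, -0.01618616, -0.09797505, -0.04096921, -0.09315634,
       -0.03064358]), 'tau': array([-3.91808380e-04, -5.82709050e+01,  2.93055421e+01,  6.99737817e+00,
        6.98700955e-03, -1.62398596e-04]), 'tool_pos': array([ 0.17650586, -0.65101173,  0.22563079]), 'orientation': array([ 1.79905684e+02, -8.22385082e-03, -1.64835189e+02]), 'force': array([ 0.02523292,  0.74549585, -0.6649816 ]), 'moment': array([-0.01617729,  0.02740931, -0.0037152 ]), 'opening': 0.08772081326297082}
scene {'mtx': array([[572.88431479,   0.        , 324.51098945],
       [  0.        , 572.88431479, 236.34747064],
       [  0.        ,   0.        ,   1.        ]]), 'eye': array([ 1.24022999, -0.59495847,  1.41492957]), 'attitude': array([32.48484493, -0.34571523, 54.00323695])}
top {'mtx': array([[503.51991077,   0.        , 316.17192523],
       [  0.        , 503.51991077, 242.47883949],
       [  0.        ,   0.        ,   1.        ]]), 'eye': array([ 0.4397673 , -0.10458151,  1.60892602]), 'attitude': array([  4.90096126,  -0.44595059, -88.68857239])}
wrist {'mtx': array([[366.98738632,   0.        , 322.41741436],
       [  0.        , 366.98738632, 238.19550145],
       [  0.        ,   0.        ,   1.        ]]), 'tool_from_camera': array([[-8.06485459e-04,  9.66573504e-01,  2.56388400e-01,
         6.77621628e-02],
       [ 9.99999425e-01,  9.60829898e-04, -4.76728766e-04,
        -2.73806875e-04],
       [-7.07139035e-04,  2.56387868e-01, -9.66573722e-01,
        -1.59326212e-01],
       [ 0.00000000e+00,  0.00000000e+00,  0.00000000e+00,
         1.00000000e+00]])}
```

View pics/a_scene.png

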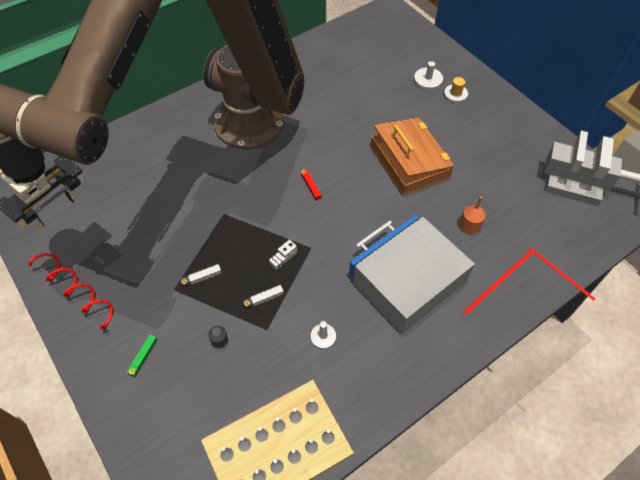

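View pics/a_top.png

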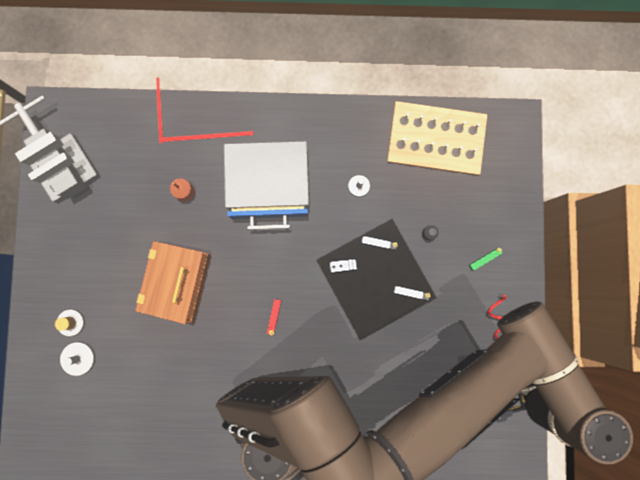

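View pics/a_wrist.png

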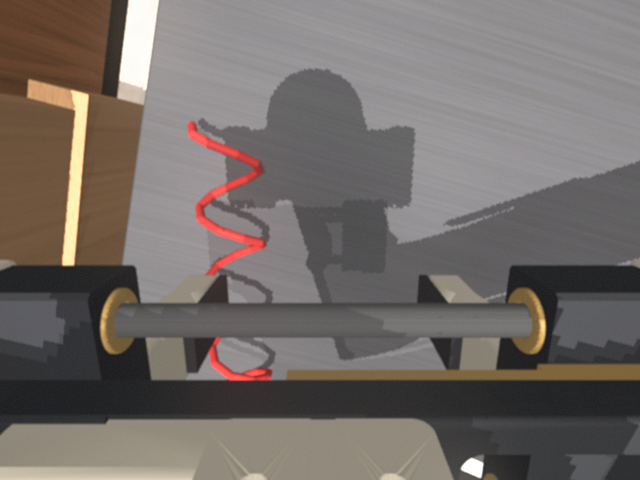

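```bash
cat > h.py <<'E'
import numpy as np, cv2
from scipy.spatial.transform import Rotation as Ro
from plant import ctrl, snapshot
def cam(name):
    o=ctrl.get_obs(); s=snapshot(name)
    if name=="wrist":
        T=np.eye(4);T[:3,:3]=Ro.from_euler('xyz',o['orientation'],degrees=True).as_matrix();T[:3,3]=o['tool_pos']
        C=T@s['tool_from_camera']; R,e=C[:3,:3],C[:3,3]
    else: R,e=Ro.from_euler('xyz',s['attitude'],degrees=True).as_matrix(),s['eye']
    return s['image'],dict(K=s['mtx'],R=R,e=e)
def cast(c,px,z):
    px=np.atleast_2d(np.array(px,float)); K=c['K']
    d=np.c_[(px[:,0]-K[0,2])/K[0,0],-(px[:,1]-K[1,2])/K[1,1],-np.ones(len(px))]@c['R'].T
    return c['e']+d*((z-c['e'][2])/d[:,2])[:,None]
def proj(c,P):
    q=(np.atleast_2d(P)-c['e'])@c['R']; K=c['K']
    return np.c_[K[0,2]-K[0,0]*q[:,0]/q[:,2], K[1,2]+K[1,1]*q[:,1]/q[:,2]]
def tri(c1,p1,c2,p2):
    a,b=c1['e'],c2['e']; u=cast(c1,p1,0)[0]-a; v=cast(c2,p2,0)[0]-b
    s=np.linalg.lstsq(np.c_[u,-v],b-a,rcond=None)[0]; return (a+u*s[0]+b+v*s[1])/2, np.linalg.norm(a+u*s[0]-b-v*s[1])
def pose():
    o=ctrl.get_obs(); return np.array(o['tool_pos']),Ro.from_euler('xyz',o['orientation'],degrees=True)
def save(im,n,roi=None,f=1):
    if roi: im=im[roi[1]:roi[3],roi[0]:roi[2]]
    cv2.imwrite(f'pics/{n}.png',cv2.resize(im,None,fx=f,fy=f,interpolation=cv2.INTER_CUBIC))
def goal(p,e):
    "row shift/turn from present measured pose to TCP p, euler e"
    q,R=pose(); G=Ro.from_euler('xyz',e,degrees=True)
    print('row',np.round(np.r_[R.inv().apply(np.array(p)-q),(R.inv()*G).as_rotvec()],4))
def st():
    o=ctrl.get_obs();print('t',round(o['clock'],2),'p',np.round(o['tool_pos'],4),'e',np.round(o['orientation'],2),'F',np.round(o['force'],1),'op',round(o['opening'],4),'j',np.round(o['joint_pos'],1))
E
python3 - <<'E'
from h import *
im,c=cam('top'); save(im,'b_top1',(120,60,460,360),2.3)
im2,c2=cam('scene'); save(im2,'b_sc1',(340,60,520,340),2.1); save(im2,'b_sc2',(160,190,320,360),3.5)
E
```

```text
(no output)
```

View pics/b_top1.png

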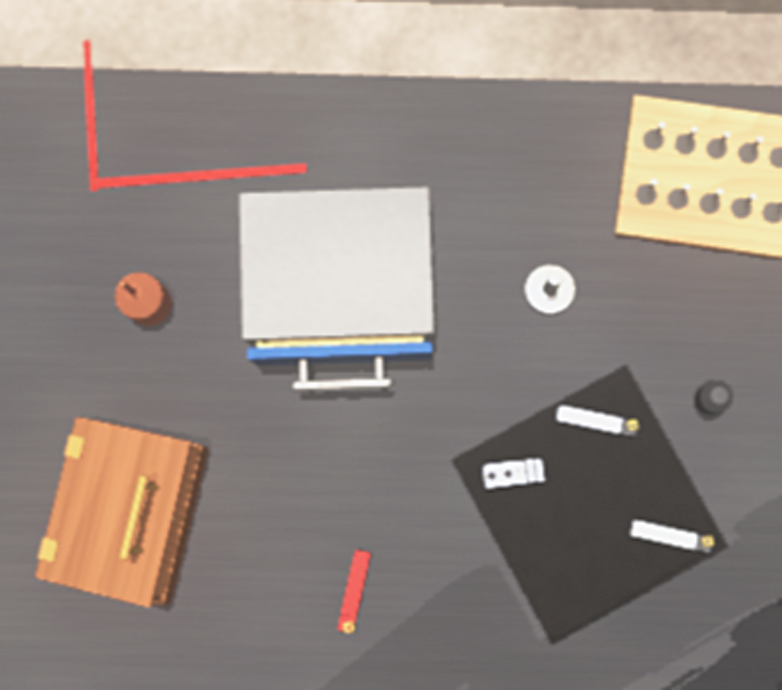

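View pics/b_sc1.png

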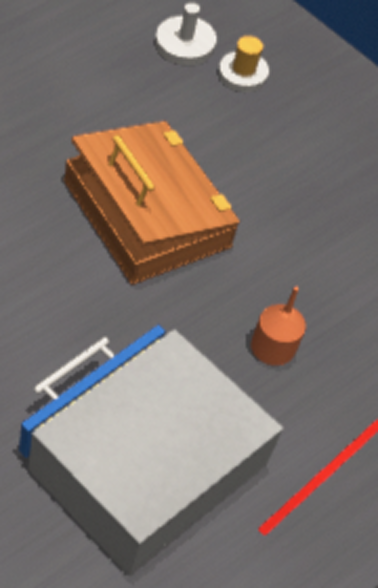

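View pics/b_sc2.png

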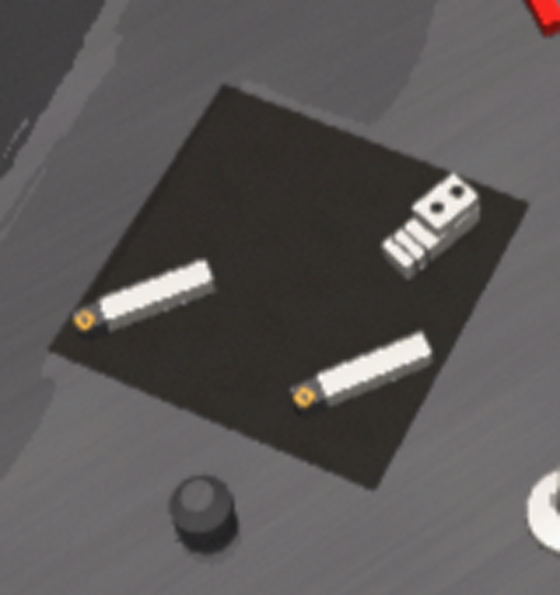

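```bash
python3 - <<'E'
from h import *
im,c=cam('top'); im2,c2=cam('scene')
T=lambda x,y:(120+x/2.3,60+y/2.3)
S=lambda x,y:(340+x/2.1,60+y/2.1)
S2=lambda x,y:(160+x/3.5,190+y/3.5)
for n,a,b in [('lidh+x',T(146,478),S(150,187)),('lidh-x',T(127,557),S(119,141)),('drh+y',T(295,385),S(107,342)),('drh-y',T(390,383),S(38,388)),
 ('hinge A',T(75,447),S(221,203)),('hinge B',T(48,550),S(174,137)),('lid front +x',T(192,440),S(143,241)),('lid front -x',T(153,606),S(72,139)),
 ('lid back +x',T(76,417),S(237,220)),('chest f+y',T(242,338),S(176,331)),('chest b-y',T(429,187),S(133,545)),('chest b+y',T(239,193),S(281,429)),('chest f-y',T(433,331),S(33,430))]:
    print(n,tri(c,a,c2,b))
for n,a,z in [('h1 tail',T(560,414),.024),('h1 ins',T(633,426),.024),('h2 tail',T(634,529),.024),('h2 ins',T(708,541),.024),('jaw -x',T(485,474),.044),('jaw +x',T(542,470),.026),
 ('arbor',T(550,290),.01),('oil',T(140,297),.09),('drill',T(714,398),.064)]: print(n,cast(c,a,z)[0][:2])
for n,a,z in [('h1 tail',S2(420,345),.024),('h1 ins',S2(304,396),.024),('h2 tail',S2(205,272),.024),('h2 ins',S2(85,320),.024),('jaw -x',S2(468,187),.044),('jaw +x',S2(395,255),.026)]: print(n,cast(c2,a,z)[0][:2])
E
```

```text
lidh+x (array([0.48483273, 0.27619866, 0.130466  ]), np.float64(0.006044453750982058))
lidh-x (array([0.38554238, 0.30030704, 0.12182394]), np.float64(0.011440263133520371))
drh+y (array([0.61677281, 0.10026081, 0.05346324]), np.float64(0.0047185309939413176))
drh-y (array([ 0.62269356, -0.02652625,  0.06183959]), np.float64(0.008851827663316051))
hinge A (array([0.52608563, 0.3916265 , 0.05636461]), np.float64(0.005280602393203229))
hinge B (array([0.38846642, 0.41967386, 0.05962076]), np.float64(0.005908601646467205))
lid front +x (array([0.53618708, 0.22590983, 0.09896508]), np.float64(0.004386239661118569))
lid front -x (array([0.320795  , 0.27077421, 0.08905114]), np.float64(0.007356805338620397))
lid back +x (array([0.56508298, 0.39006553, 0.0574506 ]), np.float64(0.0008878825659263659))
chest f+y (array([0.67360261, 0.16772838, 0.08969608]), np.float64(0.004765066560246643))
chest b-y (array([ 0.8803192 , -0.07780063,  0.09376512]), np.float64(0.0028810290993456006))
chest b+y (array([0.86701422, 0.17672749, 0.09242854]), np.float64(2.555832252655758e-05))
chest f-y (array([ 0.68706934, -0.08470625,  0.10168895]), np.float64(0.004903436145830743))
h1 tail [ 0.58731278 -0.26321671]
h1 ins [ 0.57311975 -0.36386258]
h2 tail [ 0.43217483 -0.366562  ]
h2 ins [ 0.41818682 -0.46773207]
jaw -x [ 0.50166224 -0.16103731]
jaw +x [ 0.50964977 -0.23952955]
arbor [ 0.76260072 -0.24801992]
oil [0.7237514  0.30276199]
drill [ 0.61005648 -0.46589201]
h1 tail [ 0.59408888 -0.26478514]
h1 ins [ 0.57861962 -0.36090336]
h2 tail [ 0.44017247 -0.36712361]
h2 ins [ 0.42263309 -0.46493002]
jaw -x [ 0.50733272 -0.15942383]
jaw +x [ 0.51635806 -0.23688256]
```

```bash
python3 - <<'E'
from h import *
goal([.5,-.35,.38],[180,0,-164.8]); goal([.42,.15,.40],[180,0,168.2])
E
```

```text
row [-0.391   0.2063 -0.1536  0.0004 -0.     -0.0005]
row [-4.446e-01  7.098e-01 -1.734e-01  3.000e-04 -1.000e-04  4.707e-01]
```

```bash
python3 -m pendant '[[-0.04,0.02,-0.05,0,0,0,1],[-0.09,0.05,-0.09,0,0,0,1],[-0.15,0.08,-0.13,0,0,0,1],[-0.2,0.11,-0.15,0,0,0,1],[-0.25,0.14,-0.16,0,0,0,1],[-0.3,0.17,-0.16,0,0,0,1],[-0.35,0.2,-0.16,0,0,0,1],[-0.39,0.24,-0.16,0,0,0,1],[-0.41,0.29,-0.16,0,0,0.05,1],[-0.42,0.34,-0.16,0,0,0.1,1],[-0.43,0.4,-0.17,0,0,0.15,1],[-0.44,0.46,-0.17,0,0,0.2,1]]'; python3 -m pendant '[[0,0,0,0,0,0,1]]';python3 - <<'E'
from h import *
st();goal([.42,.15,.40],[180,0,168.2]);goal([.435,.278,.30],[180,0,168.2])
E
```

```text
clock: 1.85
tool_pos: [0.4807, -0.0906, 0.3974]
orientation: [180.0, 0.1, -176.4]
force: [0.9, 0.4, 0.7]
opening: 0.0875
clock: 1.98
tool_pos: [0.4806, -0.0888, 0.3973]
orientation: [180.0, 0.1, -176.0]
force: [0.0, -0.1, 0.3]
opening: 0.0877
t 1.98 p [ 0.4806 -0.0888  0.3973] e [ 1.7995e+02  1.1000e-01 -1.7600e+02] F [ 0.  -0.1  0.3] op 0.0877 j [ 12.6  -1.3  -4.4  -0.  -86.8 -98.6]
row [ 0.0438  0.2425 -0.0026  0.0011  0.0018  0.2757]
row [0.0201 0.369  0.0976 0.0011 0.0018 0.2757]
```

```bash
python3 -m pendant '[[0.003,0.05,0,0,0,0.04,1],[0.006,0.1,0,0,0,0.08,1],[0.01,0.15,0.02,0,0,0.12,1],[0.012,0.2,0.04,0,0,0.16,1],[0.015,0.25,0.05,0,0,0.2,1],[0.018,0.3,0.07,0,0,0.24,1],[0.02,0.34,0.085,0,0,0.276,1],[0.02,0.365,0.097,0,0,0.276,1],[0.02,0.369,0.097,0,0,0.276,1],[0.02,0.369,0.097,0,0,0.276,1]]';python3 - <<'E'
from h import *
st(); im,c=cam('wrist'); save(im,'c_w'); np.save('cw.npy',c,allow_pickle=True)
im,c=cam('top'); save(im,'c_t')
E
```

```text
clock: 3.22
tool_pos: [0.4375, 0.2741, 0.2999]
orientation: [-180.0, 0.0, 167.9]
force: [-0.3, -1.0, 1.1]
opening: 0.0876
t 3.23 p [0.4375 0.2741 0.2999] e [-1.7999e+02  2.0000e-02  1.6791e+02] F [-0.3 -1.   1.1] op 0.0876 j [  53.9    3.   -12.2    0.   -74.8 -156. ]
```

View pics/c_w.png

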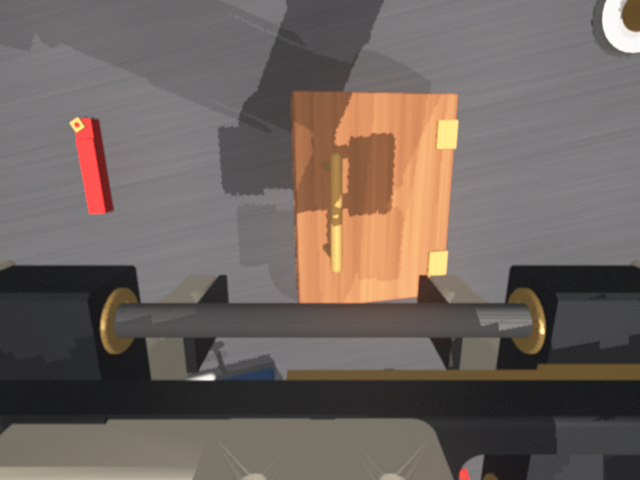

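View pics/c_t.png

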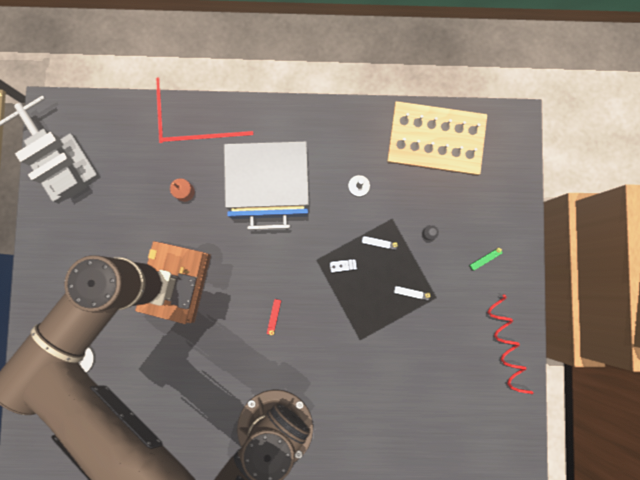

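```bash
python3 - <<'E'
from h import *
c=np.load('cw.npy',allow_pickle=True).item()
a=cast(c,[[336,153],[337,271]],.126); print(a,a.mean(0),np.linalg.norm(a[1]-a[0]), np.degrees(np.arctan2(*(a[0]-a[1])[:2][::-1])))
print('lid back edge',cast(c,[[457,94],[437,290]],.062)); print('front',cast(c,[[292,92],[298,300]],.09))
E
```

```text
[[0.38401275 0.29829176 0.126     ]
 [0.49260578 0.27700478 0.126     ]] [0.43830927 0.28764827 0.126     ] 0.11065974913490771 168.90920754740247
lid back edge [[0.35511946 0.43190024 0.062     ]
 [0.56335728 0.38387499 0.062     ]]
front [[0.32186455 0.2701078  0.09      ]
 [0.52957159 0.22753397 0.09      ]]
```

```bash
python3 - <<'E'
from h import *
a=cv2.imread('pics/a_top.png');b=cv2.imread('pics/a_scene.png');w=cv2.imread('pics/c_w.png')
A=cv2.resize(a[235:330,130:215],None,fx=4.5,fy=4.5,interpolation=cv2.INTER_CUBIC)
B=cv2.resize(b[110:200,365:460],None,fx=4,fy=4,interpolation=cv2.INTER_CUBIC)
W=cv2.resize(w[140:290,280:470],None,fx=3.5,fy=3.5,interpolation=cv2.INTER_CUBIC)[:, :]
H=np.zeros((600,800,3),np.uint8);H[:428,:382]=A[:428,:382];H[:360,400:780]=B[:360,:380];cv2.imwrite('pics/d1.png',H)
cv2.imwrite('pics/d2.png',W)
E
```

```text
(no output)
```

View pics/d1.png

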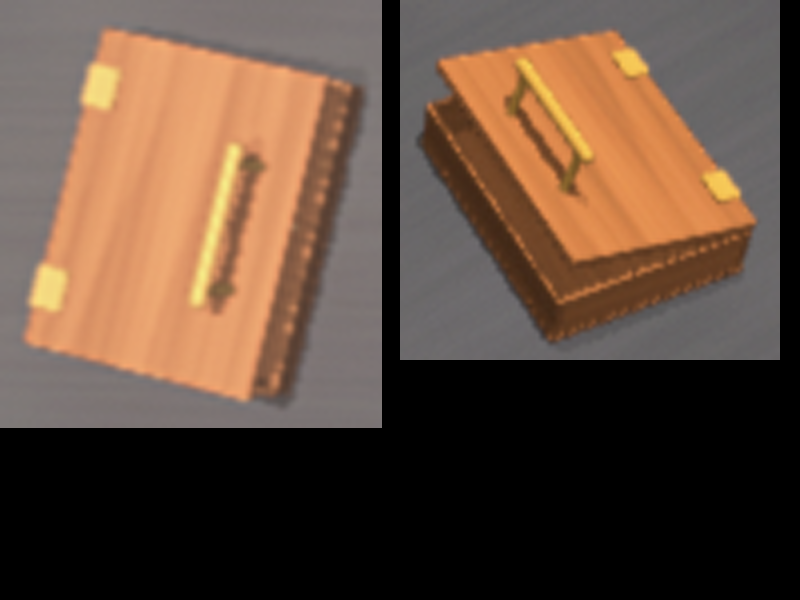

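View pics/d2.png

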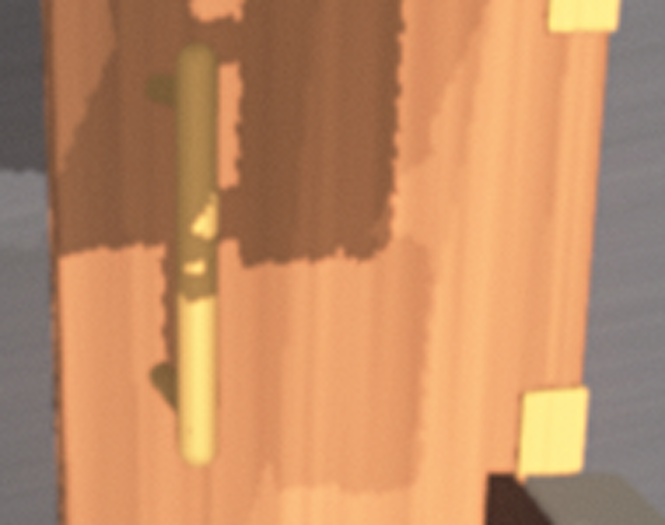

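```bash
python3 - <<'E'
from h import *
w=np.load('cw.npy',allow_pickle=True).item(); _,c=cam('top');_,s=cam('scene')
print(tri(c,(178.45,284.9),s,(403.8,137.4)),tri(w,(336.3,212.8),s,(403.8,137.4)),tri(c,(178.45,284.9),w,(336.3,212.8)))
# case bottom / rims
T=lambda x,y:(130+x/4.5,235+y/4.5)
print('top rim front', cast(c,[T(357,90),T(288,400)],.05)); print('hinge edge',cast(c,[T(104,30),T(25,343)],.06))
S=lambda x,y:(365+(x-400)/4,110+y/4)
print('sc rim front', cast(s,[S(556,300),S(428,100)],.05)); print('hinge edge',cast(s,[S(756,222),S(615,31)],.06))
E
```

```text
(array([0.43475202, 0.28951371, 0.12743951]), np.float64(0.006323942428940092)) (array([0.43698761, 0.28905284, 0.13040373]), np.float64(0.003376441170712136)) (array([0.43432373, 0.2867928 , 0.13139209]), np.float64(0.0032968017058006963))
top rim front [[0.52700202 0.21612386 0.05      ]
 [0.31497752 0.25429444 0.05      ]]
hinge edge [[0.56350802 0.38860069 0.06      ]
 [0.34995284 0.4311556  0.06      ]]
sc rim front [[0.53363023 0.2231569  0.05      ]
 [0.32077194 0.27013353 0.05      ]]
hinge edge [[0.57070882 0.38950331 0.06      ]
 [0.35739032 0.43318773 0.06      ]]
```

```bash
python3 -m pendant '[[0,0,0,0,0,-0.18,1],[0,0,0,0,0,-0.36,1],[0,0,0,0,0,-0.54,1],[0,0,0,0,0,-0.72,1],[0,0,0,0,0,-0.9,1],[0,0,0,0,0,-1.08,1],[0,0,0,0,0,-1.26,1],[0,0,0,0,0,-1.44,1],[0,0,0,0,0,-1.62,1],[0,0,0,0,0,-1.8,1]]';python3 - <<'E'
from h import *
st(); goal([.436,.288,.22],[180,0,-11.5])
E
```

```text
clock: 4.68
tool_pos: [0.4373, 0.274, 0.3001]
orientation: [-180.0, 0.0, -88.7]
force: [-0.8, 0.4, 0.6]
opening: 0.0879
t 4.67 p [0.4373 0.274  0.3001] e [-1.7997e+02  4.0000e-02 -8.8670e+01] F [-0.8  0.4  0.6] op 0.0879 j [ 53.9   3.  -12.2   0.  -74.8 -52.6]
row [-1.4000e-02  1.0000e-03  8.0100e-02 -9.0000e-04  2.0000e-04 -1.3468e+00]
```

```bash
python3 -m pendant '[[0,0,0.01,0,0,-0.18,0],[0,0,0.02,0,0,-0.36,0],[-0.005,0,0.03,0,0,-0.54,0],[-0.01,0,0.04,0,0,-0.72,0],[-0.014,0,0.05,0,0,-0.9,0],[-0.014,0,0.06,0,0,-1.08,0],[-0.014,0,0.07,0,0,-1.26,0],[-0.014,0.001,0.08,0,0,-1.347,0],[-0.014,0.001,0.08,0,0,-1.347,0],[-0.014,0.001,0.08,0,0,-1.347,0]]';python3 - <<'E'
from h import *
st(); goal([.436,.288,.11],[180,0,-11.5])
im,c=cam('wrist'); save(im,'e_w')
E
```

```text
clock: 5.92
tool_pos: [0.4362, 0.2885, 0.2203]
orientation: [-180.0, -0.0, -11.9]
force: [0.9, -0.1, -0.8]
opening: 0.0436
t 5.92 p [0.4362 0.2885 0.2203] e [-1.7995e+02 -3.0000e-02 -1.1920e+01] F [ 0.9 -0.1 -0.8] op 0.0436 j [ 55.    6.4 -18.9   0.  -64.6  23.1]
row [-1.000e-04  6.000e-04  1.103e-01 -8.000e-04 -6.000e-04 -7.400e-03]
```

View pics/e_w.png

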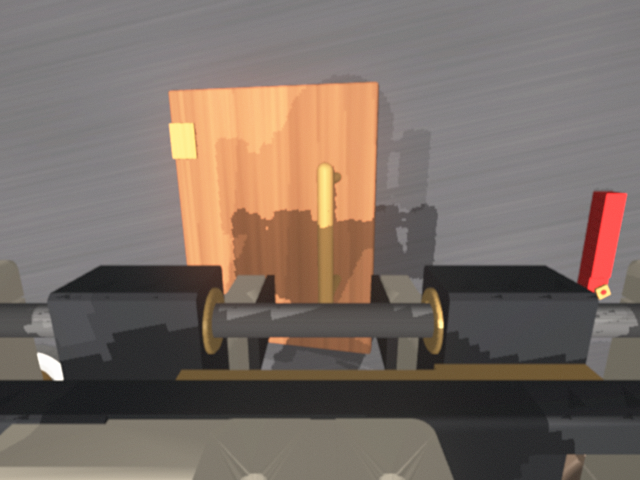

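```bash
python3 -m pendant '[[0,0,0.04,0,0,0,0],[0,0,0.08,0,0,0,0],[0,0,0.1,0,0,0,0],[0,0,0.11,0,0,0,0],[0,0,0.11,0,0,0,-1],[0,0,0.11,0,0,0,-1],[0,0,0.11,0,0,0,-1],[0,0,0.11,0,0,0,-1],[0,0,0.11,0,0,0,-1]]';python3 - <<'E'
from h import *
st()
a,b=.140,.052
t0=np.radians(11); f=lambda t:(-a*np.cos(t)+b*np.sin(t), a*np.sin(t)+b*np.cos(t))
x0,z0=f(t0)
for d in range(11,91,6): 
    x,z=f(np.radians(d)); print(d,'y',round(-(x-x0),4),'z',round(-(z-z0),4))
x,z=f(np.pi/2);print(-(x-x0),-(z-z0))
E
```

```text
clock: 7.1
tool_pos: [0.4355, 0.2868, 0.11]
orientation: [179.8, 0.0, -11.8]
force: [0.6, -6.5, 4.3]
opening: 0.0103
t 7.1 p [0.4355 0.2868 0.11  ] e [ 1.7985e+02  1.0000e-02 -1.1790e+01] F [ 0.6 -6.5  4.3] op 0.0103 j [ 55.   12.5 -27.5   0.1 -50.1  23.2]
11 y -0.0 z -0.0
17 y -0.0088 z -0.0129
23 y -0.019 z -0.0248
29 y -0.0303 z -0.0356
35 y -0.0427 z -0.0451
41 y -0.056 z -0.0533
47 y -0.0701 z -0.0601
53 y -0.0848 z -0.0653
59 y -0.1 z -0.069
65 y -0.1155 z -0.0711
71 y -0.1311 z -0.0715
77 y -0.1467 z -0.0704
83 y -0.1621 z -0.0675
89 y -0.1771 z -0.0631
-0.17950573792309263 -0.06224212710800521
```

```bash
python3 -m pendant '[[0,-0.004,-0.006,0,0,0,-1],[0,-0.009,-0.013,0,0,0,-1],[0,-0.014,-0.019,0,0,0,-1],[0,-0.019,-0.025,0,0,0,-1],[0,-0.03,-0.036,0,0,0,-1],[0,-0.043,-0.045,0,0,0,-1],[0,-0.056,-0.053,0,0,0,-1],[0,-0.07,-0.06,0,0,0,-1],[0,-0.07,-0.06,0,0,0,-1]]';python3 - <<'E'
from h import *
st(); im,c=cam('scene'); save(im,'f_s',(340,60,520,220),4)
E
```

```text
clock: 8.22
tool_pos: [0.45, 0.3571, 0.171]
orientation: [180.0, -0.0, -11.8]
force: [-4.2, -1.6, 9.8]
opening: 0.0099
t 8.22 p [0.45   0.3571 0.171 ] e [ 1.7996e+02 -1.0000e-02 -1.1760e+01] F [-4.2 -1.6  9.8] op 0.0099 j [ 58.   13.6 -16.8   0.  -59.6  20.3]
```

View pics/f_s.png

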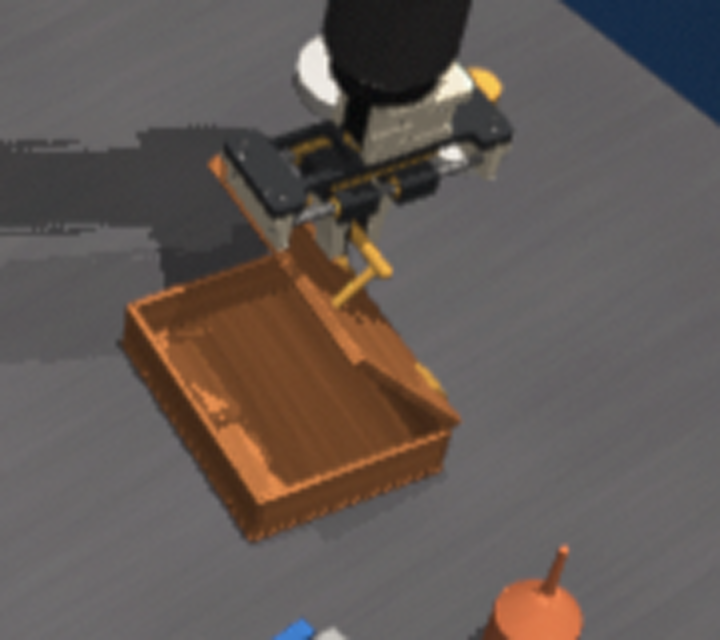

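```bash
python3 -m pendant '[[0,-0.015,-0.005,0,0,0,-1],[0,-0.03,-0.009,0,0,0,-1],[0,-0.045,-0.011,0,0,0,-1],[0,-0.061,-0.0115,0,0,0,-1],[0,-0.077,-0.01,0,0,0,-1],[0,-0.092,-0.0075,0,0,0,-1],[0,-0.107,-0.003,0,0,0,-1],[0,-0.109,-0.002,0,0,0,-1],[0,-0.109,-0.002,0,0,0,-1]]';python3 - <<'E'
from h import *
st(); im,c=cam('scene'); save(im,'g_s',(340,60,520,220),4);im,c=cam('wrist'); save(im,'g_w')
E
```

```text
clock: 9.4
tool_pos: [0.4726, 0.465, 0.1714]
orientation: [-179.9, -0.0, -11.8]
force: [-0.2, 1.3, 0.3]
opening: 0.0101
t 9.4 p [0.4726 0.465  0.1714] e [-1.7989e+02 -2.0000e-02 -1.1770e+01] F [-0.2  1.3  0.3] op 0.0101 j [ 61.3  21.5  -5.3  -0.  -63.1  16.9]
```

View pics/g_s.png

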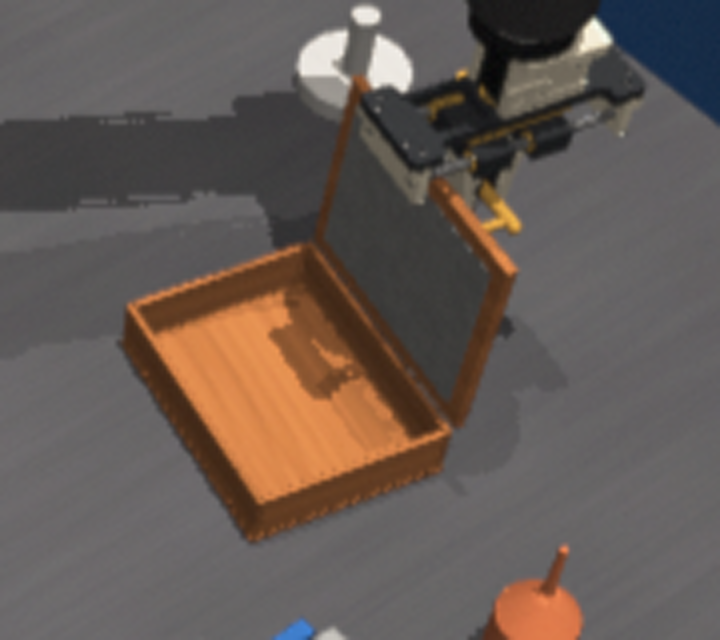

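View pics/g_w.png

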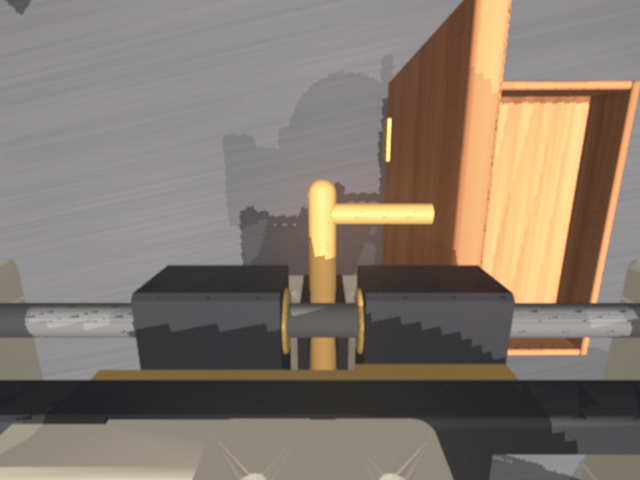

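```bash
python3 -m pendant '[[0,0,0,0,0,0,-0.5],[0,0,0,0,0,0,-0.5],[0,0,0,0,0,0,-0.5],[0,0,-0.02,0,0,0,-0.5],[0,0,-0.04,0,0,0,-0.5],[0,0,-0.08,0,0,0,-0.5],[0,0,-0.13,0,0,0,-0.5],[0,0.02,-0.16,0,0,0,-0.5],[0,0.08,-0.17,0,0,0,-0.5],[0,0.14,-0.17,0,0,0,-0.5],[0,0.2,-0.17,0,0,0,-0.5]]';python3 - <<'E'
from h import *
st(); im,c=cam('scene'); save(im,'h_s',(340,60,520,220),4);im,c=cam('top'); save(im,'h_t',(100,200,260,340),5); im,c=cam('wrist'); save(im,'h_w'); np.save('hw.npy',c,allow_pickle=True)
E
```

```text
clock: 10.88
tool_pos: [0.4309, 0.2661, 0.3417]
orientation: [-180.0, -0.0, -11.8]
force: [0.7, -0.0, 0.7]
opening: 0.0222
t 10.88 p [0.4309 0.2661 0.3417] e [-1.7998e+02 -1.0000e-02 -1.1780e+01] F [ 0.7 -0.   0.7] op 0.0222 j [ 54.    1.1  -8.9   0.  -80.   24.3]
```

View pics/h_s.png

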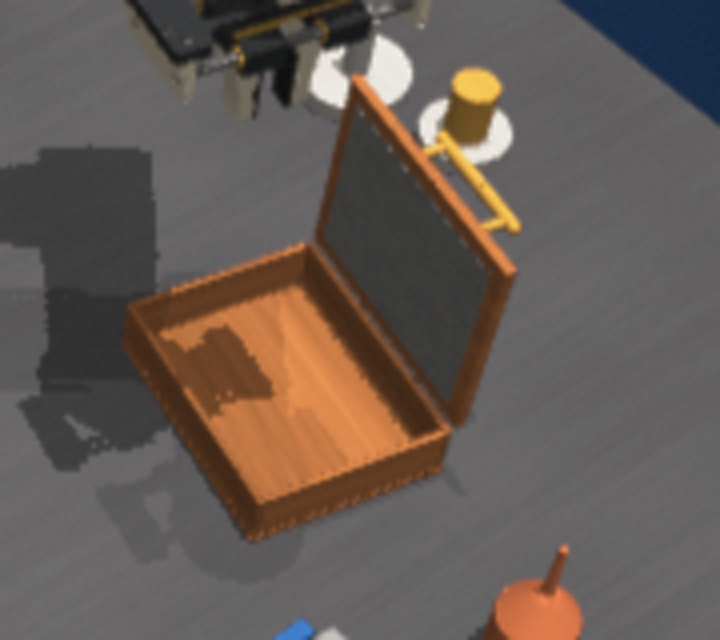

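View pics/h_w.png

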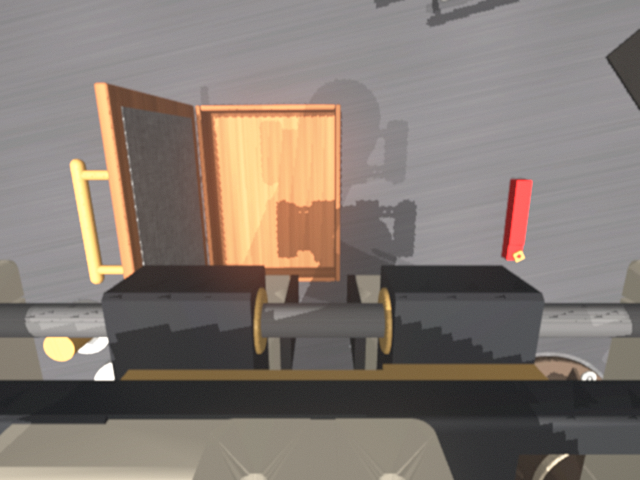

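View pics/h_t.png

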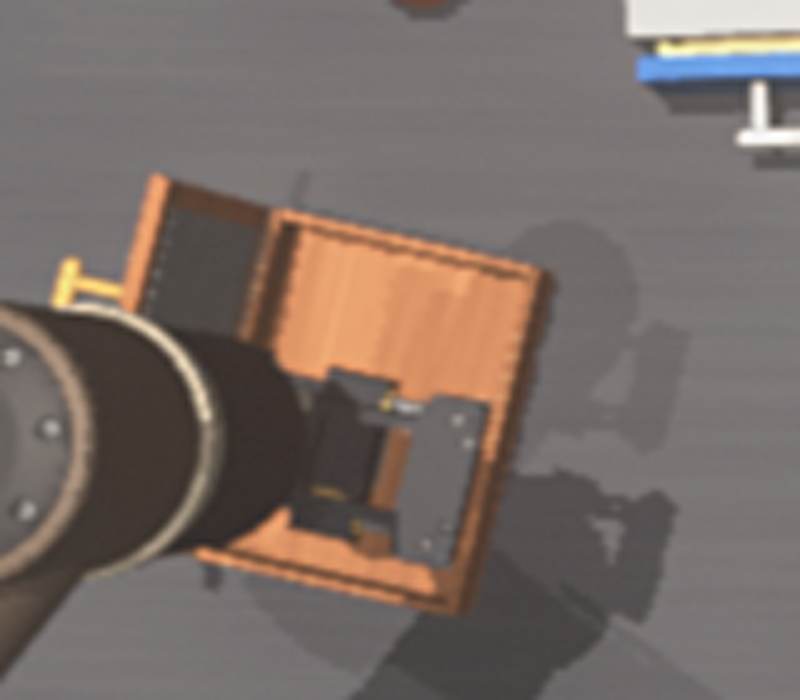

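```bash
python3 - <<'E'
from h import *
w=np.load('hw.npy',allow_pickle=True).item();_,s=cam('scene');_,t=cam('top')
S=lambda x,y:(340+x/4,60+y/4)
print('bar+x',tri(w,(78.5,165),s,S(515,228)));print('bar-x',tri(w,(97,278),s,S(445,140)))
print('lid top outer +x',tri(w,(98,86),s,S(516,270)))
print('case rim front +x (wrist,.05)',cast(w,(340,105),.05),cast(w,(339,279),.05),'scene',cast(s,[S(260,507),S(127,307)],.05))
print('hinge line wrist',cast(w,[(197,106)],.05),'scene',cast(s,[S(447,432),S(306,246)],.05))
ex=np.array([np.cos(np.radians(78.5)),np.sin(np.radians(78.5)),0]);ey=np.array([-ex[1],ex[0],0]);H=np.array([.4614,.413,.05])
for th in (85,90,95):
    r=np.radians(th);d=-ex*np.cos(r)+np.array([0,0,np.sin(r)]);n=ex*np.sin(r)+np.array([0,0,np.cos(r)])
    P=[H-ey*.11+.17*d+.01*n,H-ey*.11+.17*d,H-ey*.11]; print(th,proj(w,P).round(1).tolist(),((proj(s,P)-[340,60])*4).round(0).tolist())
E
```

```text
bar+x (array([0.52272116, 0.45827483, 0.18544075]), np.float64(0.002034159618738267))
bar-x (array([0.42089662, 0.48461953, 0.17864859]), np.float64(0.0019888476185734795))
lid top outer +x (array([0.57095163, 0.40313814, 0.21680157]), np.float64(0.0029223438990484407))
case rim front +x (wrist,.05) [[0.5344689  0.22188752 0.05      ]] [[0.3231512  0.26531008 0.05      ]] scene [[0.54041963 0.22132037 0.05      ]
 [0.32612676 0.26485155 0.05      ]]
hinge line wrist [[0.56799554 0.38522581 0.05      ]] scene [[0.56900917 0.38440277 0.05      ]
 [0.35919085 0.42389035 0.05      ]]
85 [[116.3, 83.6], [130.7, 83.7], [191.9, 106.0]] [[495.0, 276.0], [483.0, 281.0], [454.0, 428.0]]
90 [[95.8, 83.9], [109.7, 83.7], [191.9, 106.0]] [[513.0, 270.0], [501.0, 274.0], [454.0, 428.0]]
95 [[76.7, 84.4], [89.7, 84.1], [191.9, 106.0]] [[530.0, 265.0], [519.0, 268.0], [454.0, 428.0]]
```

```bash
python3 - <<'E'
from h import *
goal([.55,.037,.30],[180,0,3])
E
```

```text
row [ 0.1632  0.2017  0.042  -0.0012 -0.0007 -0.2587]
```

```bash
python3 -m pendant '[[0.03,0.04,0,0,0,-0.05,-0.6],[0.065,0.085,0.01,0,0,-0.1,-1],[0.1,0.13,0.02,0,0,-0.15,-1],[0.14,0.17,0.035,0,0,-0.2,-1],[0.16,0.2,0.042,0,0,-0.26,-1],[0.163,0.202,0.042,0,0,-0.26,-1],[0.163,0.202,0.042,0,0,-0.26,-1]]';python3 - <<'E'
from h import *
st(); im,c=cam('wrist'); save(im,'i_w'); np.save('iw.npy',c,allow_pickle=True)
E
```

```text
clock: 12.0
tool_pos: [0.5503, 0.0375, 0.2989]
orientation: [180.0, 0.1, 3.1]
force: [-0.6, 0.5, 0.1]
opening: 0.0008
t 12.0 p [0.5503 0.0375 0.2989] e [1.7998e+02 6.0000e-02 3.0600e+00] F [-0.6  0.5  0.1] op 0.0008 j [ 24.2   6.7  -8.3  -0.  -75.1  68.8]
```

View pics/i_w.png

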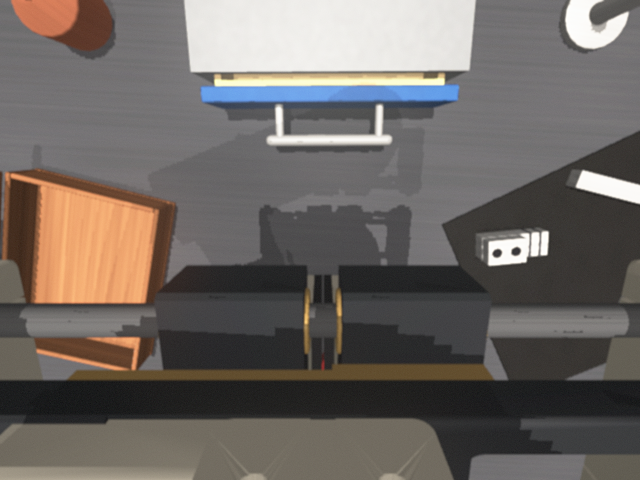

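```bash
python3 - <<'E'
from h import *
w=np.load('iw.npy',allow_pickle=True).item()
print(cast(w,[(269,141),(390,140)],.062)); print('blue front',cast(w,[(203,102),(457,100)],.095)); print('chest top front',cast(w,[(191,71),(470,69)],.1))
p=cast(w,[(269,141),(390,140)],.062).mean(0); e=np.array([.9986,.0523,0]);q=p+e*.0175; q[2]=.12;print(p,q);goal(q,[180,0,3])
E
```

```text
[[ 0.61688679  0.09703277  0.062     ]
 [ 0.62453245 -0.02895148  0.062     ]]
blue front [[ 0.64905738  0.15436425  0.095     ]
 [ 0.66324071 -0.08178954  0.095     ]]
chest top front [[ 0.67447429  0.16280018  0.1       ]
 [ 0.68932278 -0.08793443  0.1       ]]
[0.62070962 0.03404065 0.062     ] [0.63818512 0.0349559  0.12      ]
row [8.790e-02 7.600e-03 1.792e-01 1.000e-04 5.000e-04 2.000e-03]
```

```bash
python3 -m pendant '[[0.03,0.003,0.04,0,0,0,-1],[0.06,0.006,0.08,0,0,0,-1],[0.088,0.008,0.12,0,0,0,-1],[0.088,0.008,0.16,0,0,0,-1],[0.088,0.008,0.19,0,0,0,-1],[0.088,0.008,0.22,0,0,0,-1],[0.088,0.008,0.245,0,0,0,-1],[0.088,0.008,0.253,0,0,0,-1],[0.088,0.008,0.253,0,0,0,-1]]';python3 - <<'E'
from h import *
st();  im,c=cam('scene'); save(im,'j_s',(300,180,500,340),4)
E
```

```text
clock: 13.18
tool_pos: [0.6382, 0.0346, 0.0467]
orientation: [180.0, 0.0, 3.2]
force: [-1.2, 0.3, 0.2]
opening: 0.001
t 13.18 p [0.6382 0.0346 0.0467] e [1.7999e+02 1.0000e-02 3.1700e+00] F [-1.2  0.3  0.2] op 0.001 j [ 20.6  26.4 -16.    0.  -47.6  72.6]
```

View pics/j_s.png

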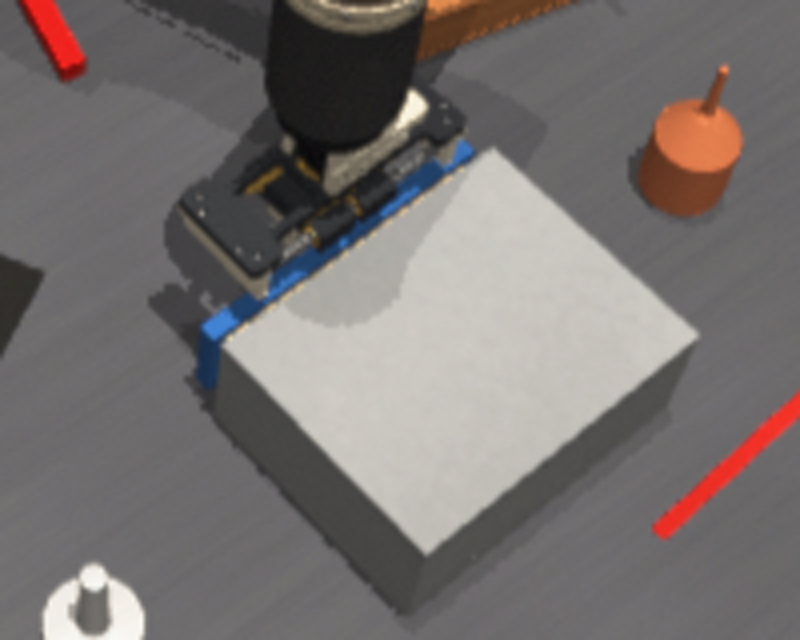

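```bash
python3 -m pendant '[[-0.01,0,0,0,0,0,-1],[-0.02,0,0,0,0,0,-1],[-0.035,0,0,0,0,0,-1],[-0.05,0,0,0,0,0,-1],[-0.065,0,0,0,0,0,-1],[-0.08,0,0,0,0,0,-1],[-0.095,0,0,0,0,0,-1],[-0.105,0,0,0,0,0,-1],[-0.115,0,0,0,0,0,-1],[-0.12,0,0,0,0,0,-1],[-0.12,0,0,0,0,0,-1]]'; python3 -m pendant '[[-0.003,0,0,0,0,0,-1],[-0.006,0,0,0,0,0,-1],[-0.008,0,0,0,0,0,-1],[-0.008,0,0,0,0,0,-1]]'
```

```text
clock: 14.6
tool_pos: [0.5178, 0.0273, 0.0465]
orientation: [180.0, 0.0, 3.1]
force: [-0.6, 0.0, 0.5]
opening: 0.0001
clock: 15.1
tool_pos: [0.51, 0.0268, 0.0465]
orientation: [180.0, 0.0, 3.1]
force: [0.3, 0.2, 0.1]
opening: 0.0004
```

```bash
python3 -m pendant '[[-0.003,0,0,0,0,0,-1],[-0.006,0,0,0,0,0,-1],[-0.008,0,0,0,0,0,-1],[-0.008,0,0,0,0,0,-1]]'; python3 -m pendant '[[-0.003,0,0,0,0,0,-1],[-0.006,0,0,0,0,0,-1],[-0.008,0,0,0,0,0,-1],[-0.008,0,0,0,0,0,-1]]'
```

```text
clock: 15.6
tool_pos: [0.5054, 0.0272, 0.0473]
orientation: [-179.9, -0.3, 3.2]
force: [11.1, -2.0, -5.9]
opening: 0.0006
clock: 16.1
tool_pos: [0.5051, 0.0288, 0.0491]
orientation: [-179.8, -1.1, 3.3]
force: [33.1, -6.6, -19.7]
opening: 0.0003
```

```bash
python3 -m pendant '[[0.008,0,0,0,0,0,-1],[0.015,0,0,0,0,0,-1],[0.015,0,0,0,0,0,-1],[0.015,0,-0.02,0,0,0,-1],[0.015,0,-0.06,0,0,0,-1],[0.01,0,-0.1,0,0,0,-0.5],[0,0,-0.15,0,0,0,0],[-0.02,0,-0.2,0,0,0,0.5],[-0.05,0,-0.24,0,0,0,1],[-0.06,0.03,-0.26,0,0,0,1],[-0.06,0.05,-0.26,0,0,0,1]]'
python3 - <<'E'
from h import *
st();  im,c=cam('scene'); save(im,'k_s',(160,60,560,360),2); im,c=cam('wrist'); save(im,'k_w');im,c=cam('top'); save(im,'k_t',(100,100,500,400),2)
E
```

```text
clock: 17.48
tool_pos: [0.4363, -0.0278, 0.3084]
orientation: [-179.9, -0.2, 3.2]
force: [0.2, 0.5, -0.4]
opening: 0.055
t 17.48 p [ 0.4363 -0.0278  0.3084] e [-179.93   -0.19    3.16] F [ 0.2  0.5 -0.4] op 0.055 j [ 22.4  -5.6 -19.4  -0.  -75.9  70.8]
```

View pics/k_s.png

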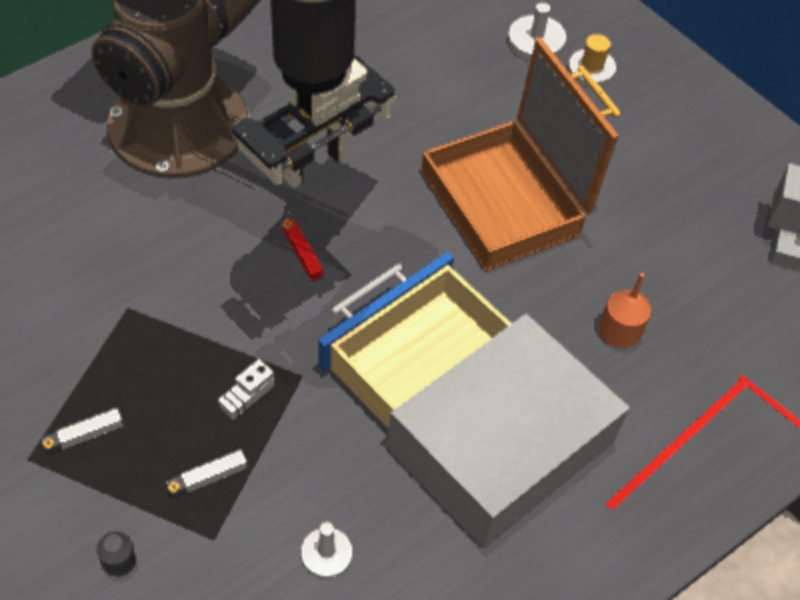

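View pics/k_w.png

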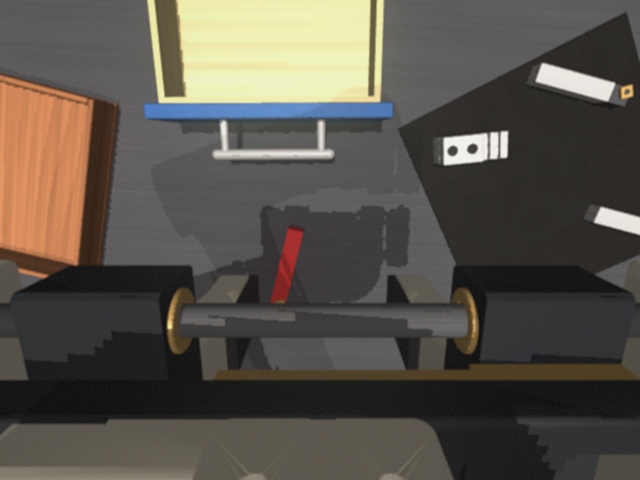

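View pics/k_t.png

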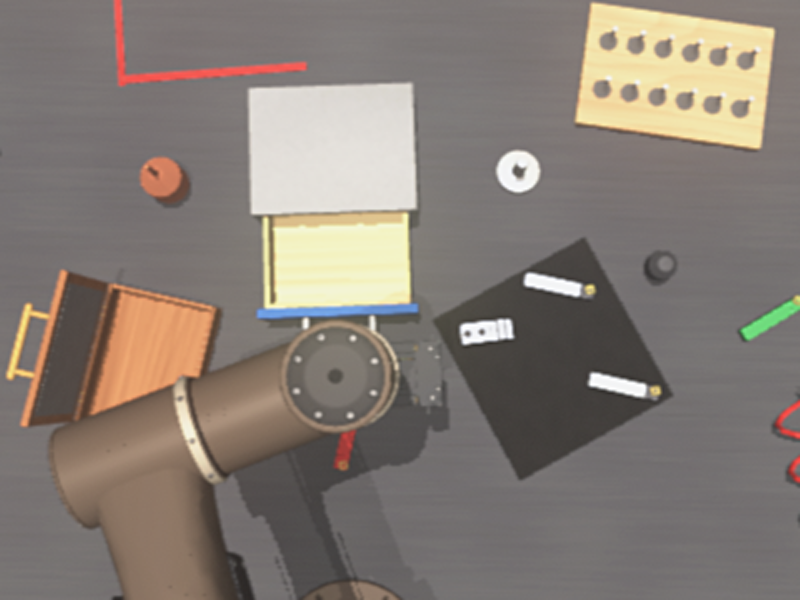

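```bash
python3 - <<'E'
from h import *
im,c=cam('wrist'); np.save('kw.npy',c,allow_pickle=True); save(im,'l_w',(420,40,640,240),3.6)
print('bar',cast(c,[(213,154),(333,154)],.062))
E
```

```text
bar [[ 0.48623054  0.09267195  0.062     ]
 [ 0.49290668 -0.03588627  0.062     ]]
```

View pics/l_w.png

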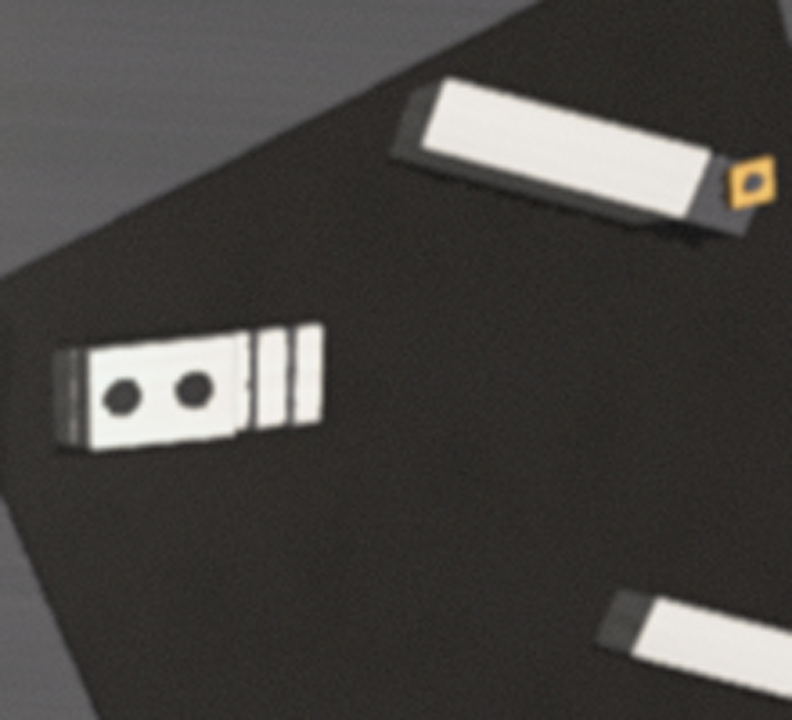

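```bash
python3 - <<'E'
from h import *
c=np.load('kw.npy',allow_pickle=True).item()
Q=lambda *l:[(420+x/3.6,40+y/3.6) for x,y in l]
a=cast(c,Q((88,351),(93,450)),.044); b=cast(c,Q((323,323),(322,423)),.026)
print(a,b); A=a.mean(0);B=b.mean(0);d=(B-A)[:2];print('len',np.linalg.norm(d),'yaw',np.degrees(np.arctan2(d[1],d[0])),'mid',(A+B)/2,'w',np.linalg.norm(a[0]-a[1]),np.linalg.norm(b[0]-b[1]))
u=d/np.linalg.norm(d);print('grasp',((A+B)/2)[:2]-u*.008)
t=cast(c,Q((445,78),(422,150)),.024);e=cast(c,Q((711,150),(687,218)),.024);T=t.mean(0);E=e.mean(0);d=(E-T)[:2];L=np.linalg.norm(d);print('h1 tail',T,'shank',L,'yaw',np.degrees(np.arctan2(d[1],d[0])),'w',np.linalg.norm(t[0]-t[1]),'center',T[:2]+d/L*.055)
E
```

```text
[[ 0.51653204 -0.15859857  0.044     ]
 [ 0.48686185 -0.16425104  0.044     ]] [[ 0.52944919 -0.23800085  0.026     ]
 [ 0.49849834 -0.24335091  0.026     ]]
len 0.08019633968757096 yaw -81.1942787133663 mid [ 0.50783536 -0.20105034  0.035     ] w 0.030203815169051226 0.031409838789085064
grasp [ 0.50661068 -0.19314464]
h1 tail [ 0.59261488 -0.26173353  0.024     ] shank 0.08828364280097539 yaw -100.25948367022511 w 0.020897767057061725 center [ 0.58281903 -0.31585415]
```

```bash
python3 - <<'E'
from h import *
goal([.5066,-.1931,.15],[180,0,-81.2]);goal([.5066,-.1931,.011],[180,0,-81.2])
E
```

```text
row [6.1500e-02 1.6920e-01 1.5600e-01 7.0000e-04 9.0000e-04 1.4703e+00]
row [6.1600e-02 1.6920e-01 2.9500e-01 7.0000e-04 9.0000e-04 1.4703e+00]
```

```bash
python3 -m pendant '[[0.01,0.03,0,0,0,0.18,0.4],[0.02,0.06,0,0,0,0.36,0.4],[0.03,0.1,0,0,0,0.54,0.4],[0.04,0.13,0.03,0,0,0.72,0.4],[0.05,0.15,0.06,0,0,0.9,0.4],[0.061,0.169,0.09,0,0,1.08,0.4],[0.061,0.169,0.12,0,0,1.26,0.4],[0.061,0.169,0.14,0,0,1.44,0.4],[0.061,0.169,0.15,0,0,1.47,0.4],[0.061,0.169,0.155,0,0,1.47,0.4],[0.061,0.169,0.155,0,0,1.47,0.4]]'
python3 - <<'E'
from h import *
st();  im,c=cam('wrist'); save(im,'m_w'); goal([.5066,-.1931,.011],[180,0,-81.2])
E
```

```text
clock: 19.05
tool_pos: [0.5074, -0.1925, 0.1518]
orientation: [-180.0, -0.0, -81.0]
force: [0.7, -1.3, 0.8]
opening: 0.0611
t 19.05 p [ 0.5074 -0.1925  0.1518] e [-1.7999e+02 -1.0000e-02 -8.0970e+01] F [ 0.7 -1.3  0.8] op 0.0611 j [ -0.1  11.7 -22.1   0.  -56.2   9.1]
row [ 0.0004  0.0012  0.1412 -0.0008 -0.0003  0.0036]
```

View pics/m_w.png

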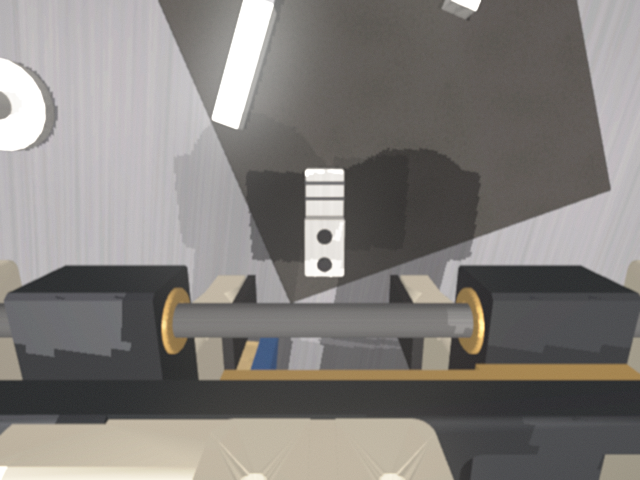

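```bash
python3 - <<'E'
from h import *
im,c=cam('wrist');print(cast(c,[(324,276)],.044),cast(c,[(324,169)],.026))
E
python3 -m pendant '[[0,0,0.05,0,0,0,0.4],[0,0,0.09,0,0,0,0.4],[0,0,0.12,0,0,0,0.4],[0,0,0.135,0,0,0,0.4],[0,0,0.14,0,0,0,0.4],[0,0,0.14,0,0,0,-1],[0,0,0.14,0,0,0,-1],[0,0,0.14,0,0,0,-1],[0,0,0.14,0,0,0,-1],[0,0,0.14,0,0,0,-1]]'
```

```text
[[ 0.50246207 -0.16047106  0.044     ]] [[ 0.51503108 -0.23990178  0.026     ]]
clock: 20.4
tool_pos: [0.507, -0.1927, 0.0121]
orientation: [180.0, -0.0, -81.1]
force: [-1.9, 1.5, 6.0]
opening: 0.0296
```

```bash
python3 -m pendant '[[0,0,-0.02,0,0,0,-1],[0,0,-0.06,0,0,0,-1],[0,0,-0.1,0,0,0,-1],[0,0,-0.14,0,0,0,-1],[0,0,-0.16,0,0,0,-1],[0,0,-0.16,0,0,0,-1]]'
python3 - <<'E'
from h import *
st();goal([.605,.035,.17],[180,0,3.2])
E
```

```text
clock: 21.15
tool_pos: [0.5077, -0.1926, 0.1725]
orientation: [-179.9, -0.0, -81.1]
force: [-0.8, 0.3, -5.3]
opening: 0.0301
t 21.15 p [ 0.5077 -0.1926  0.1725] e [-1.7985e+02 -1.0000e-02 -8.1130e+01] F [-0.8  0.3 -5.3] op 0.0301 j [ -0.1  10.6 -20.6  -0.  -58.7   9. ]
row [-0.2098 -0.1312  0.0028 -0.002  -0.002  -1.4718]
```

```bash
python3 -m pendant '[[-0.03,-0.015,0,0,0,-0.15,-1],[-0.06,-0.03,0,0,0,-0.32,-1],[-0.09,-0.05,0,0,0,-0.5,-1],[-0.12,-0.07,0,0,0,-0.68,-1],[-0.15,-0.09,0,0,0,-0.86,-1],[-0.18,-0.11,0,0,0,-1.04,-1],[-0.2,-0.125,0,0,0,-1.2,-1],[-0.21,-0.131,0,0,0,-1.35,-1],[-0.21,-0.131,0,0,0,-1.47,-1],[-0.21,-0.131,0,0,0,-1.47,-1],[-0.21,-0.131,0,0,0,-1.47,-1]]'
python3 - <<'E'
from h import *
st();goal([.605,.035,.17],[180,0,3.2]);im,c=cam('scene'); save(im,'n_s',(280,150,520,330),3.3)
im,c=cam('wrist'); save(im,'n_w')
E
```

```text
clock: 22.52
tool_pos: [0.6039, 0.0349, 0.1709]
orientation: [180.0, 0.0, 2.9]
force: [0.2, 1.1, 0.1]
opening: 0.0005
t 22.52 p [0.6039 0.0349 0.1709] e [1.7999e+02 5.0000e-02 2.9500e+00] F [0.2 1.1 0.1] op 0.0005 j [ 21.8  16.4 -12.9  -0.  -60.7  71.2]
row [ 0.0011 -0.0001  0.0009  0.0002  0.0008 -0.0044]
```

View pics/n_s.png

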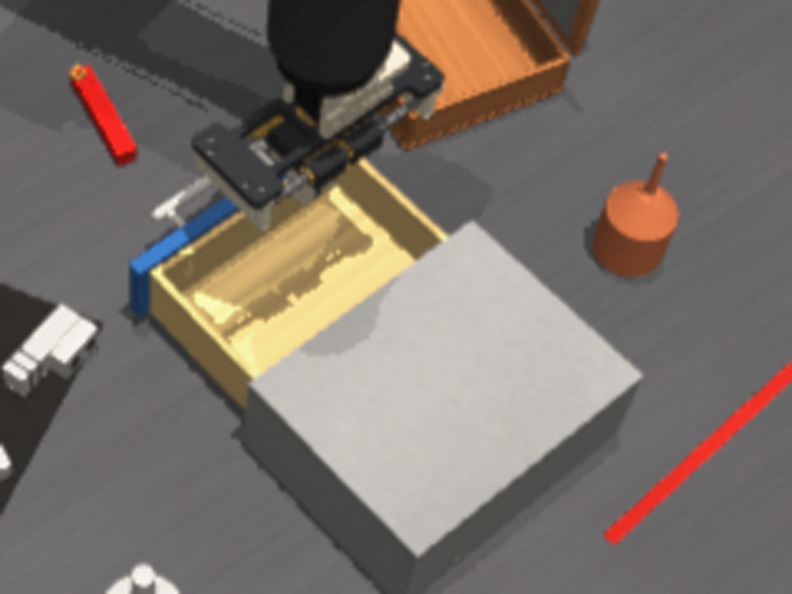

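View pics/n_w.png

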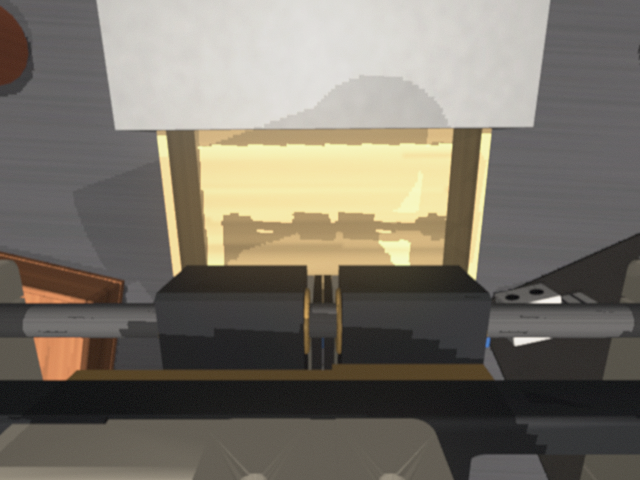

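```bash
python3 - <<'E'
from h import *
goal([.44,-.12,.28],[180,0,2.95])
E
python3 -m pendant '[[-0.02,0.01,-0.03,0,0,0,0],[-0.05,0.03,-0.06,0,0,0,0.4],[-0.09,0.07,-0.09,0,0,0,0.4],[-0.13,0.11,-0.11,0,0,0,0.4],[-0.16,0.145,-0.11,0,0,0,0.4],[-0.172,0.145,-0.11,0,0,0,0.4],[-0.172,0.145,-0.11,0,0,0,0.4],[-0.172,0.145,-0.11,0,0,0,0.4]]'
python3 - <<'E'
from h import *
st();im,c=cam('wrist'); save(im,'o_w'); np.save('ow.npy',c,allow_pickle=True);im,c=cam('scene'); save(im,'o_s',(220,200,340,300),6.5)
E
```

```text
row [-1.720e-01  1.460e-01 -1.087e-01  1.000e-04  3.000e-04  7.000e-04]
clock: 23.62
tool_pos: [0.441, -0.1185, 0.2815]
orientation: [180.0, -0.0, 3.1]
force: [-0.7, -0.7, -0.2]
opening: 0.0614
t 23.62 p [ 0.441  -0.1185  0.2815] e [180.    -0.     3.13] F [-0.7 -0.7 -0.2] op 0.0614 j [  9.8  -2.6 -20.2   0.  -72.4  83.3]
```

View pics/o_w.png

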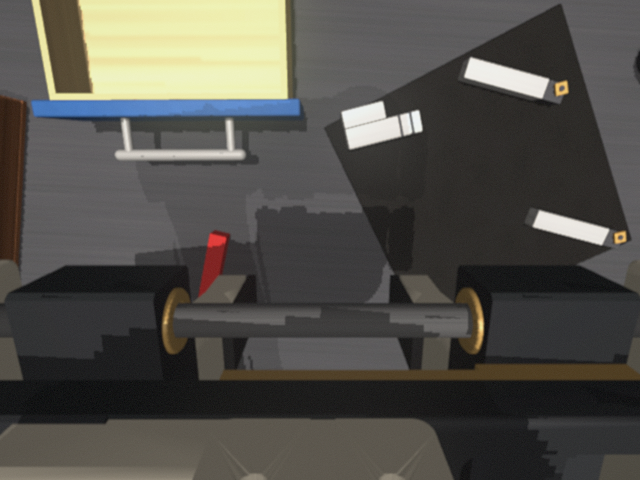

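View pics/o_s.png

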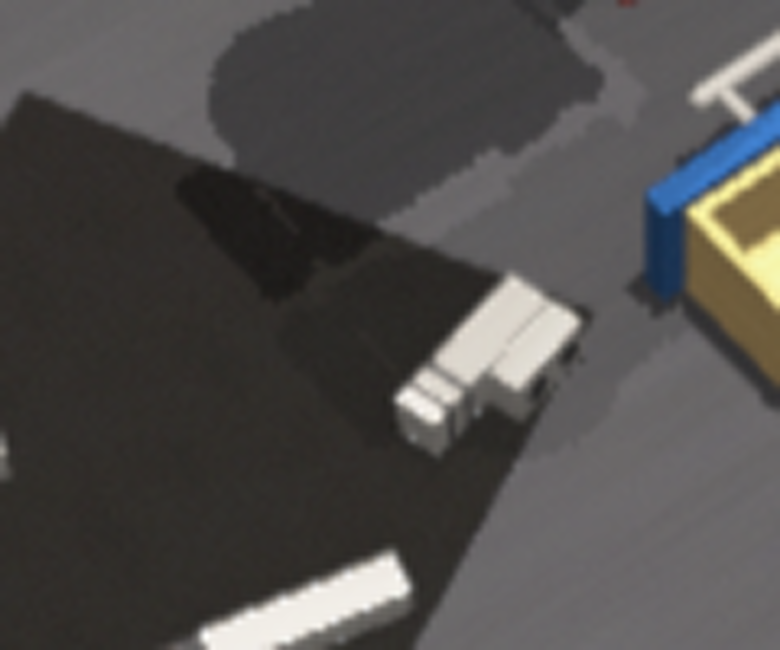

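```bash
python3 - <<'E'
from h import *
im=cv2.imread('pics/o_w.png'); save(im,'o_w2',(320,80,440,170),6.5)
E
```

```text
(no output)
```

View pics/o_w2.png

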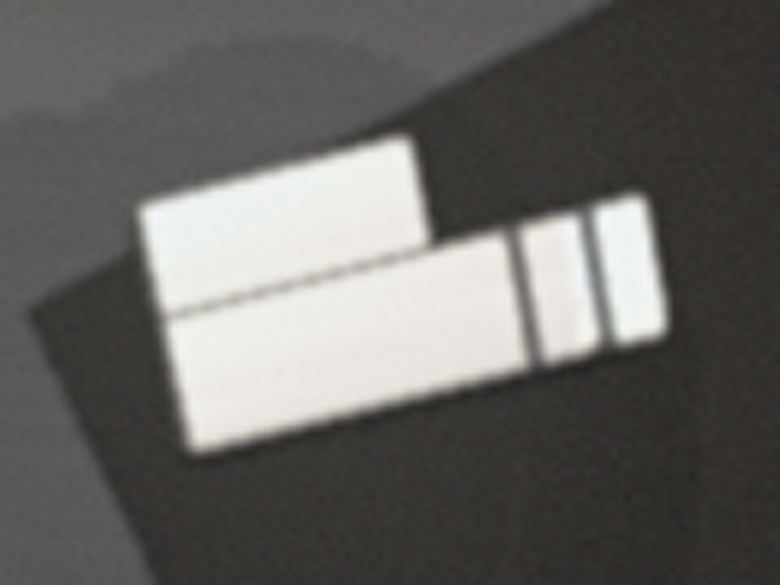

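```bash
python3 - <<'E'
from h import *
c=np.load('ow.npy',allow_pickle=True).item()
Q=lambda *l:[(320+x/6.5,80+y/6.5) for x,y in l]
P=cast(c,Q((140,205),(190,455),(668,330),(410,135)),.034)
print(P); d=P[2]-P[1];u=d/np.linalg.norm(d);v=np.array([-u[1],u[0],0]);print('len',np.linalg.norm(d),'h',np.linalg.norm(P[0]-P[1]),'step',np.linalg.norm(P[3]-P[0]),'yaw',np.degrees(np.arctan2(u[1],u[0])))
g=P[1]+u*.032+v*.02;print(g); 
goal([g[0],g[1],.15],[180,0,np.degrees(np.arctan2(u[1],u[0]))])
E
```

```text
[[ 0.5417172  -0.13291528  0.034     ]
 [ 0.50294475 -0.14383072  0.034     ]
 [ 0.52700681 -0.22051863  0.034     ]
 [ 0.5546727  -0.17547194  0.034     ]]
len 0.08037423521484628 h 0.040279645080496244 step 0.044484997706989014 yaw -72.57991589538223
[ 0.53160747 -0.16837555  0.034     ]
row [8.7800e-02 5.4800e-02 1.3110e-01 6.0000e-04 6.0000e-04 1.3218e+00]
```

```bash
python3 -m pendant '[[0.02,0.01,0.02,0,0,0.17,0.4],[0.04,0.02,0.04,0,0,0.34,0.4],[0.06,0.04,0.06,0,0,0.51,0.4],[0.08,0.05,0.08,0,0,0.68,0.4],[0.088,0.055,0.1,0,0,0.85,0.4],[0.088,0.055,0.12,0,0,1.02,0.4],[0.088,0.055,0.13,0,0,1.19,0.4],[0.088,0.055,0.131,0,0,1.322,0.4],[0.088,0.055,0.131,0,0,1.322,0.4],[0.088,0.055,0.131,0,0,1.322,0.4]]'
python3 - <<'E'
from h import *
st();goal([.5316,-.1684,.008],[180,0,-72.6]);im,c=cam('wrist'); save(im,'p_w',(200,150,440,300),3)
E
```

```text
clock: 24.98
tool_pos: [0.5315, -0.1689, 0.1504]
orientation: [180.0, 0.0, -72.4]
force: [0.2, -0.4, 0.2]
opening: 0.0613
t 24.98 p [ 0.5315 -0.1689  0.1504] e [179.98   0.   -72.44] F [ 0.2 -0.4  0.2] op 0.0613 j [  2.5  13.2 -20.3   0.  -56.5  15.1]
row [-0.0005 -0.0003  0.1424  0.0003  0.      0.0028]
```

View pics/p_w.png

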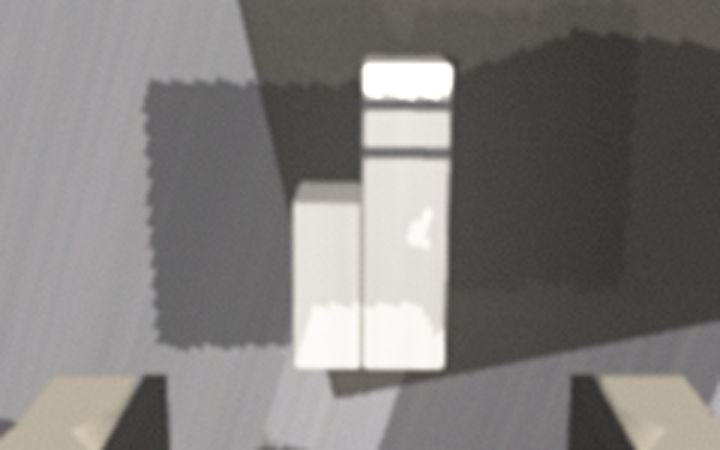

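Aligned: jaw lies between the fingers (crop columns 293–450). Descend and grip.

```bash
python3 -m pendant '[[0,0,0.05,0,0,0,0.4],[0,0,0.09,0,0,0,0.4],[0,0,0.12,0,0,0,0.4],[0,0,0.137,0,0,0,0.4],[0,0,0.1415,0,0,0,0.4],[0,0,0.1415,0,0,0,-1],[0,0,0.1415,0,0,0,-1],[0,0,0.1415,0,0,0,-1],[0,0,0.1415,0,0,0,-1],[0,0,0.12,0,0,0,-1],[0,0,0.06,0,0,0,-1],[0,0,0,0,0,0,-1]]'
python3 -m pendant '[[0,0,0,0,0,0,-1]]'
python3 - <<'E'
from h import *
st();goal([.608,.035,.15],[180,0,3.2]);im,c=cam('wrist'); save(im,'q_w',(200,150,440,300),3)
E
```

```text
clock: 26.52
tool_pos: [0.5299, -0.169, 0.151]
orientation: [179.9, 0.1, -72.7]
force: [2.4, 0.2, -5.4]
opening: 0.0399
clock: 26.65
tool_pos: [0.534, -0.1693, 0.1554]
orientation: [-179.5, -0.2, -72.6]
force: [0.6, 0.0, -6.5]
opening: 0.0399
t 26.65 p [ 0.534  -0.1693  0.1554] e [-1.7951e+02 -1.7000e-01 -7.2610e+01] F [ 0.6  0.  -6.5] op 0.0399 j [  2.5  12.8 -20.1   0.  -56.5  14.9]
row [-0.1729 -0.1317  0.006  -0.0053 -0.0082 -1.3231]
```

```bash
python3 -m pendant '[[-0.01,-0.005,0,0,0,-0.1,-1],[-0.03,-0.02,0,0,0,-0.24,-1],[-0.055,-0.04,0,0,0,-0.4,-1],[-0.08,-0.06,0,0,0,-0.56,-1],[-0.105,-0.08,0,0,0,-0.72,-1],[-0.13,-0.1,0,0,0,-0.88,-1],[-0.155,-0.12,0,0,0,-1.04,-1],[-0.17,-0.128,0,0,0,-1.18,-1],[-0.175,-0.131,0,0,0,-1.27,-1],[-0.175,-0.131,0,0,0,-1.323,-1],[-0.175,-0.131,0,0,0,-1.323,-1]]'
python3 - <<'E'
from h import *
st();goal([.605,.035,.05],[180,0,3.2]);im,c=cam('scene'); save(im,'r_s',(280,150,520,330),3.3)
im,c=cam('wrist'); save(im,'r_w')
E
```

```text
clock: 28.08
tool_pos: [0.6023, 0.0367, 0.1478]
orientation: [180.0, 0.3, 3.1]
force: [-0.4, -0.2, -5.3]
opening: 0.0402
t 28.07 p [0.6023 0.0367 0.1478] e [179.96   0.27   3.12] F [-0.4 -0.2 -5.3] op 0.0402 j [ 22.   17.5 -14.6  -0.1 -58.2  71.2]
row [ 0.0031  0.0018  0.0978  0.0006  0.0046 -0.0014]
```

View pics/r_w.png

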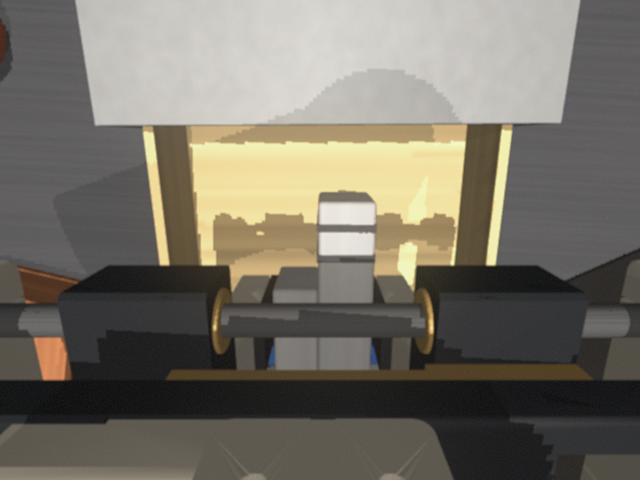

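View pics/r_s.png

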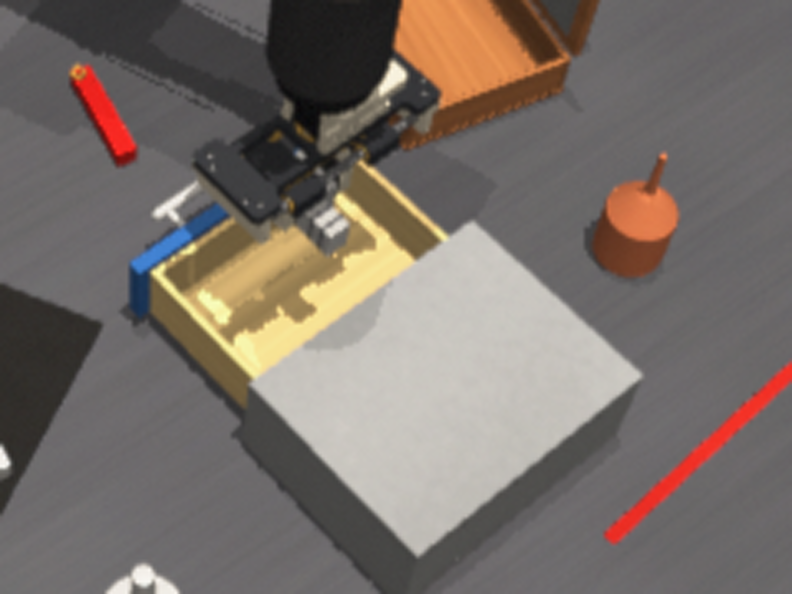

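```bash
python3 -m pendant '[[0.002,0.001,0.03,0,0,0,-1],[0.003,0.001,0.06,0,0,0,-1],[0.003,0.001,0.085,0,0,0,-1],[0.003,0.001,0.095,0,0,0,-1],[0.003,0.001,0.1,0,0,0,-1],[0.003,0.001,0.1,0,0,0,-1]]'; python3 -m pendant '[[0,0,0.005,0,0,0,-1],[0,0,0.01,0,0,0,-1],[0,0,0.01,0,0,0,-1]]'
```

```text
clock: 28.92
tool_pos: [0.6073, 0.0361, 0.051]
orientation: [-180.0, -0.0, 3.2]
force: [0.6, 0.5, -5.8]
opening: 0.0397
clock: 29.3
tool_pos: [0.6067, 0.036, 0.0402]
orientation: [180.0, 0.0, 3.2]
force: [1.2, -0.1, -4.8]
opening: 0.0399
```

```bash
python3 -m pendant '[[0,0,0.003,0,0,0,-1],[0,0,0.006,0,0,0,-1],[0,0,0.006,0,0,0,-1]]'; python3 -m pendant '[[0,0,0.002,0,0,0,-1],[0,0,0.004,0,0,0,-1],[0,0,0.004,0,0,0,-1]]'
```

```text
clock: 29.68
tool_pos: [0.6068, 0.036, 0.0342]
orientation: [180.0, 0.0, 3.2]
force: [-0.4, -0.6, -4.7]
opening: 0.0395
clock: 30.05
tool_pos: [0.6069, 0.036, 0.0304]
orientation: [180.0, 0.0, 3.2]
force: [1.0, 0.8, -5.8]
opening: 0.0397
```

```bash
python3 -m pendant '[[0,0,0.002,0,0,0,-1],[0,0,0.004,0,0,0,-1],[0,0,0.004,0,0,0,-1]]'; python3 -m pendant '[[0,0,0.002,0,0,0,-1],[0,0,0.004,0,0,0,-1],[0,0,0.004,0,0,0,-1]]';python3 - <<'E'
from h import *
st();im,c=cam('scene'); save(im,'s_s',(280,150,520,330),3.3)
E
```

```text
clock: 30.42
tool_pos: [0.6087, 0.0362, 0.028]
orientation: [-180.0, -0.2, 3.2]
force: [1.1, -0.6, 3.8]
opening: 0.0397
clock: 30.8
tool_pos: [0.6123, 0.0365, 0.0278]
orientation: [-180.0, -0.6, 3.3]
force: [2.2, -5.2, 25.6]
opening: 0.0397
t 30.8 p [0.6123 0.0365 0.0278] e [-179.98   -0.61    3.3 ] F [ 2.2 -5.2 25.6] op 0.0397 j [ 21.7  25.5 -21.    0.3 -42.9  71.4]
```

View pics/s_s.png

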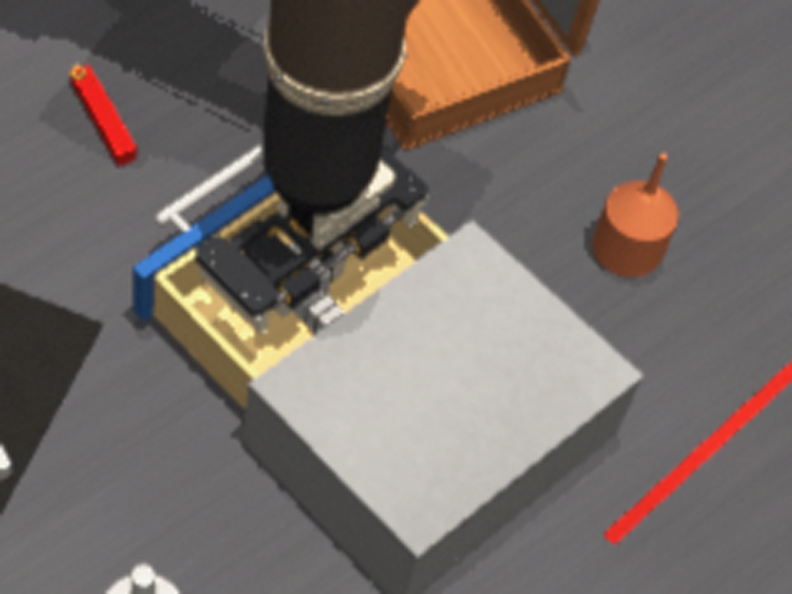

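```bash
python3 -m pendant '[[0,0,-0.005,0,0,0,-1],[0,0,-0.005,0,0,0,0.3],[0,0,-0.005,0,0,0,0.3],[0,0,-0.005,0,0,0,0.3],[0,0,-0.03,0,0,0,0.3],[0,0,-0.08,0,0,0,0.3],[-0.02,0,-0.14,0,0,0,0.3],[-0.06,0.02,-0.2,0,0,0,0.3],[-0.11,0.04,-0.24,0,0,0,0.3],[-0.13,0.07,-0.26,0,0,0,0.3],[-0.13,0.1,-0.26,0,0,0,0.3]]'
python3 - <<'E'
from h import *
st();im,c=cam('scene'); save(im,'t_s',(160,60,560,360),2)
im,c=cam('wrist'); save(im,'t_w');np.save('tw.npy',c,allow_pickle=True)
E
```

```text
clock: 32.22
tool_pos: [0.4822, -0.0717, 0.2862]
orientation: [-180.0, -0.4, 3.2]
force: [2.1, 0.1, -0.5]
opening: 0.0571
t 32.23 p [ 0.4822 -0.0717  0.2862] e [-179.95   -0.38    3.24] F [ 2.1  0.1 -0.5] op 0.0571 j [ 14.7   0.2 -16.9   0.  -72.5  78.5]
```

View pics/t_w.png

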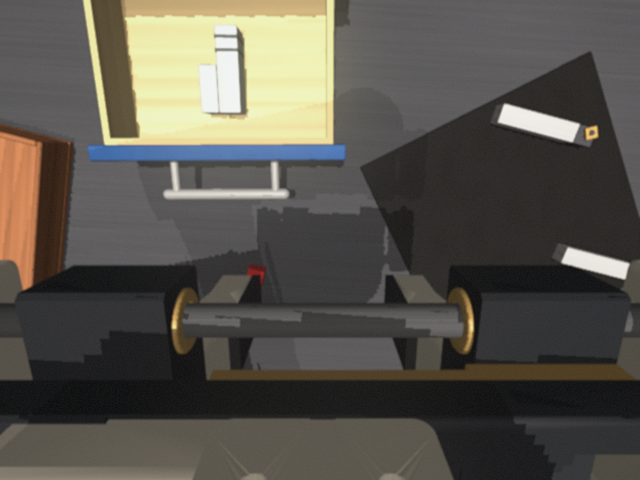

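View pics/t_s.png

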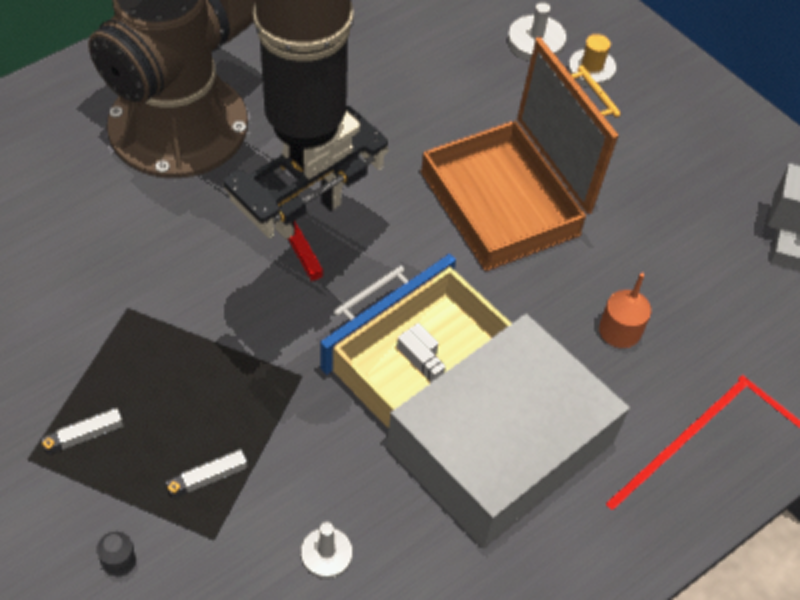

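```bash
python3 - <<'E'
from h import *
c=np.load('tw.npy',allow_pickle=True).item()
b=cast(c,[(165,194.5),(289,193)],.062);print('bar',b,b.mean(0))
im=cv2.imread('pics/t_w.png');save(im,'t_w2',(480,40,640,280),2.5)
E
```

```text
bar [[ 0.48993325  0.09150886  0.062     ]
 [ 0.49861466 -0.03769791  0.062     ]] [0.49427396 0.02690547 0.062     ]
```

View pics/t_w2.png

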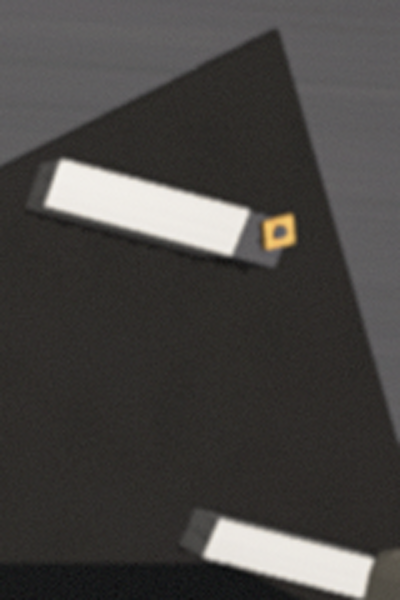

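```bash
python3 - <<'E'
from h import *
goal([.513,.028,.12],[180,0,3.2])
E
```

```text
row [ 0.0357 -0.0988  0.1636 -0.0002 -0.002  -0.0022]
```

```bash
python3 -m pendant '[[0.01,-0.04,0.03,0,0,0,-1],[0.02,-0.08,0.06,0,0,0,-1],[0.034,-0.099,0.1,0,0,0,-1],[0.034,-0.099,0.14,0,0,0,-1],[0.034,-0.099,0.18,0,0,0,-1],[0.034,-0.099,0.21,0,0,0,-1],[0.034,-0.099,0.23,0,0,0,-1],[0.034,-0.099,0.238,0,0,0,-1],[0.034,-0.099,0.238,0,0,0,-1]]'; python3 -m pendant '[[-0.003,0,0,0,0,0,-1],[-0.006,0,0,0,0,0,-1],[-0.009,0,0,0,0,0,-1],[-0.009,0,0,0,0,0,-1]]'
```

```text
clock: 33.45
tool_pos: [0.511, 0.0299, 0.0442]
orientation: [180.0, 0.1, 3.2]
force: [0.2, -0.8, 1.0]
opening: 0.0002
clock: 33.95
tool_pos: [0.5052, 0.0301, 0.0459]
orientation: [-179.9, -0.4, 3.2]
force: [10.2, -2.5, -5.2]
opening: 0.0002
```

```bash
python3 -m pendant '[[-0.003,0,0,0,0,0,-1],[-0.006,0,0,0,0,0,-1],[-0.006,0,0,0,0,0,-1]]'; python3 -m pendant '[[-0.002,0,0,0,0,0,-1],[-0.004,0,0,0,0,0,-1],[-0.004,0,0,0,0,0,-1]]'
```

```text
clock: 34.33
tool_pos: [0.505, 0.0312, 0.0471]
orientation: [-179.8, -0.9, 3.3]
force: [27.5, -6.8, -16.8]
opening: 0.0002
clock: 34.7
tool_pos: [0.5049, 0.0321, 0.048]
orientation: [-179.7, -1.3, 3.4]
force: [38.0, -9.5, -22.9]
opening: 0.0009
```

```bash
python3 -m pendant '[[0.012,0,0,0,0,0,-1],[0.022,0,0,0,0,0,-1],[0.022,0,0,0,0,0,-1],[0.022,0,-0.03,0,0,0,-1],[0.022,0,-0.08,0,0,0,-1],[0.022,0.03,-0.14,0,0,0.15,0],[0.022,0.08,-0.2,0,0,0.33,0],[0.022,0.13,-0.24,0,0,0.51,0],[0.022,0.18,-0.24,0,0,0.69,0],[0.022,0.22,-0.24,0,0,0.87,0],[0.022,0.25,-0.24,0,0,1.05,0]]'
python3 -m pendant '[[0,0,0,0,0,0.18,0],[0,0,0,0,0,0.36,0],[0,0,0,0,0,0.54,0],[0,0,0,0,0,0.72,0],[0,0,0,0,0,0.72,0]]'
python3 - <<'E'
from h import *
st();im,c=cam('wrist'); save(im,'u_w');np.save('uw.npy',c,allow_pickle=True)
im,c=cam('scene'); save(im,'u_s',(160,60,560,360),2)
E
```

```text
clock: 36.08
tool_pos: [0.527, -0.2214, 0.2845]
orientation: [180.0, 0.0, -57.4]
force: [0.3, 0.7, -0.0]
opening: 0.0435
clock: 36.7
tool_pos: [0.5273, -0.2194, 0.2843]
orientation: [180.0, 0.0, -98.2]
force: [1.0, 0.1, -0.4]
opening: 0.0436
t 36.7 p [ 0.5273 -0.2194  0.2843] e [ 1.7995e+02  1.0000e-02 -9.8180e+01] F [ 1.   0.1 -0.4] op 0.0436 j [ -3.    8.9  -7.4  -0.  -73.7  -5.2]
```

View pics/u_w.png

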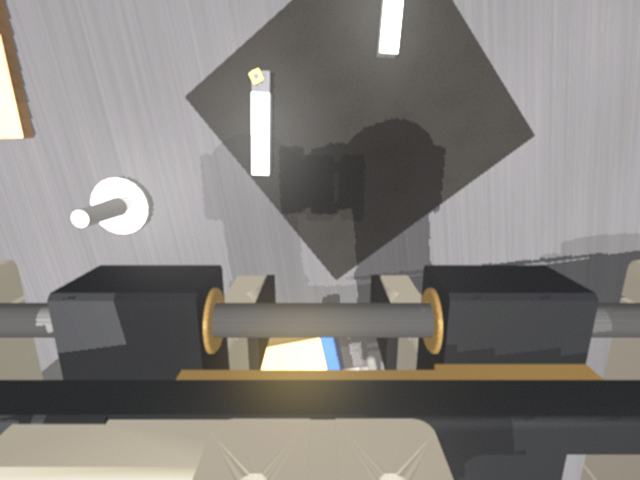

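View pics/u_s.png

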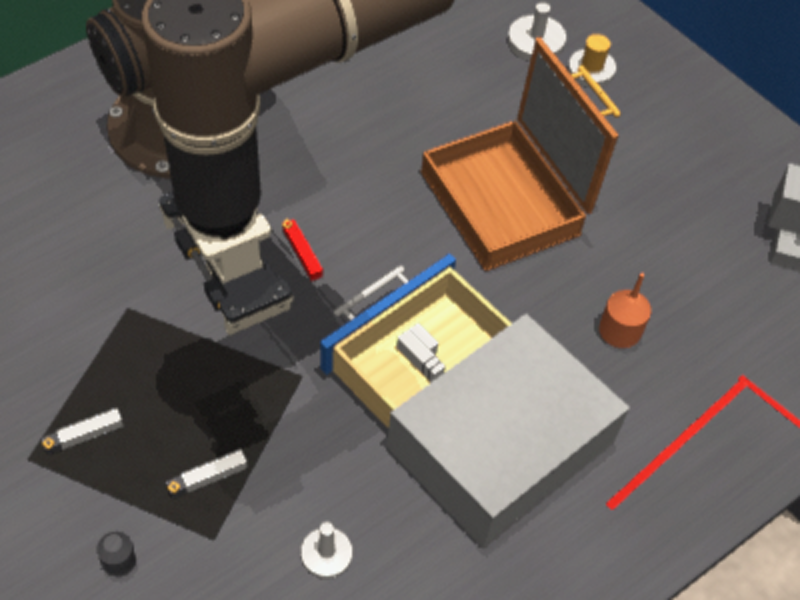

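```bash
python3 - <<'E'
from h import *
c=np.load('uw.npy',allow_pickle=True).item()
P=cast(c,[(251.5,92),(271,92),(251,175.5),(270,175.5)],.024);T=(P[2]+P[3])/2;E=(P[0]+P[1])/2;d=E-T;L=np.linalg.norm(d);u=d/L
print(P,L,np.degrees(np.arctan2(u[1],u[0])));g=T+u*.055;print(g)
y=np.degrees(np.arctan2(u[1],u[0]));goal([g[0],g[1],.12],[180,0,y]);goal([g[0],g[1],.0],[180,0,y])
E
```

```text
[[ 0.58628913 -0.34807874  0.024     ]
 [ 0.56564519 -0.34509466  0.024     ]
 [ 0.60384015 -0.26129113  0.024     ]
 [ 0.58256293 -0.25821423  0.024     ]] 0.08852779674725059 -101.22589124791591
[ 0.58249427 -0.31370038  0.024     ]
row [ 8.570e-02 -6.760e-02  1.644e-01  4.000e-04  1.000e-04  5.630e-02]
row [ 8.570e-02 -6.760e-02  2.844e-01  4.000e-04  1.000e-04  5.630e-02]
```

```bash
python3 -m pendant '[[0.02,-0.02,0.05,0,0,0.02,0],[0.05,-0.04,0.1,0,0,0.045,0],[0.08,-0.067,0.14,0,0,0.045,0],[0.086,-0.067,0.19,0,0,0.045,0],[0.086,-0.067,0.23,0,0,0.045,0],[0.086,-0.067,0.26,0,0,0.045,0],[0.086,-0.067,0.274,0,0,0.045,0],[0.086,-0.067,0.277,0,0,0.045,0],[0.086,-0.067,0.277,0,0,0.045,-1],[0.086,-0.067,0.277,0,0,0.045,-1],[0.086,-0.067,0.277,0,0,0.045,-1],[0.086,-0.067,0.277,0,0,0.045,-1]]'
python3 - <<'E'
from h import *
st()
E
```

```text
clock: 38.3
tool_pos: [0.5825, -0.3145, 0.0086]
orientation: [-179.9, -0.0, -100.8]
force: [-1.2, 2.2, 5.9]
opening: 0.0196
t 38.3 p [ 0.5825 -0.3145  0.0086] e [-1.7992e+02 -1.0000e-02 -1.0081e+02] F [-1.2  2.2  5.9] op 0.0196 j [-11.5  30.7 -14.6   0.  -44.6   0.7]
```

```bash
python3 -m pendant '[[0,0,-0.02,0,0,0,-1],[0,0,-0.07,0,0,0,-1],[0,0,-0.12,0,0,0,-1],[0,0,-0.17,0,0,0,-1],[0,0,-0.2,0,0,0,-1],[0,0,-0.21,0,0,0,-1]]'
python3 - <<'E'
from h import *
st();goal([.4044,.3243,.21],[180,0,-101.6])
E
```

```text
clock: 39.05
tool_pos: [0.5823, -0.3144, 0.2191]
orientation: [-179.9, 0.0, -100.8]
force: [-0.4, 0.3, -4.2]
opening: 0.0201
t 39.05 p [ 0.5823 -0.3144  0.2191] e [-1.7986e+02  1.0000e-02 -1.0083e+02] F [-0.4  0.3 -4.2] op 0.0201 j [-11.5  19.5  -1.9  -0.  -68.5   0.7]
row [-5.939e-01  2.948e-01  8.600e-03 -2.400e-03  3.000e-04  1.340e-02]
```

```bash
python3 -m pendant '[[-0.025,0.012,0,0,0,0,-1],[-0.075,0.037,0,0,0,0,-1],[-0.13,0.065,0,0,0,0,-1],[-0.185,0.092,0,0,0,0,-1],[-0.24,0.119,0,0,0,0,-1],[-0.295,0.146,0,0,0,0.01,-1],[-0.35,0.174,0,0,0,0.013,-1],[-0.405,0.201,0,0,0,0.013,-1],[-0.46,0.228,0,0,0,0.013,-1],[-0.51,0.253,0,0,0,0.013,-1],[-0.55,0.273,0,0,0,0.013,-1],[-0.577,0.287,0,0,0,0.013,-1]]'
python3 -m pendant '[[-0.008,0.004,0,0,0,0,-1],[-0.014,0.007,0,0,0,0,-1],[-0.017,0.008,0,0,0,0,-1],[-0.017,0.008,0,0,0,0,-1]]'
python3 - <<'E'
from h import *
st();goal([.4044,.3243,.03],[180,0,-101.6]);im,c=cam('scene'); save(im,'v_s',(340,40,520,220),3.3);im,c=cam('top'); save(im,'v_t',(100,200,260,340),4)
im,c=cam('wrist'); save(im,'v_w')
E
```

```text
clock: 40.55
tool_pos: [0.4069, 0.3075, 0.2157]
orientation: [179.9, -0.1, -101.5]
force: [0.8, -0.2, -3.5]
opening: 0.0197
clock: 41.05
tool_pos: [0.4043, 0.3239, 0.2174]
orientation: [180.0, -0.0, -101.6]
force: [-0.6, 0.1, -3.8]
opening: 0.0197
t 41.05 p [0.4043 0.3239 0.2174] e [ 1.7999e+02 -1.0000e-02 -1.0162e+02] F [-0.6  0.1 -3.8] op 0.0197 j [ 60.4   6.1 -19.7  -0.  -64.2 -72.1]
row [-4.000e-04 -1.000e-04  1.874e-01  1.000e-04 -2.000e-04 -3.000e-04]
```

View pics/v_s.png

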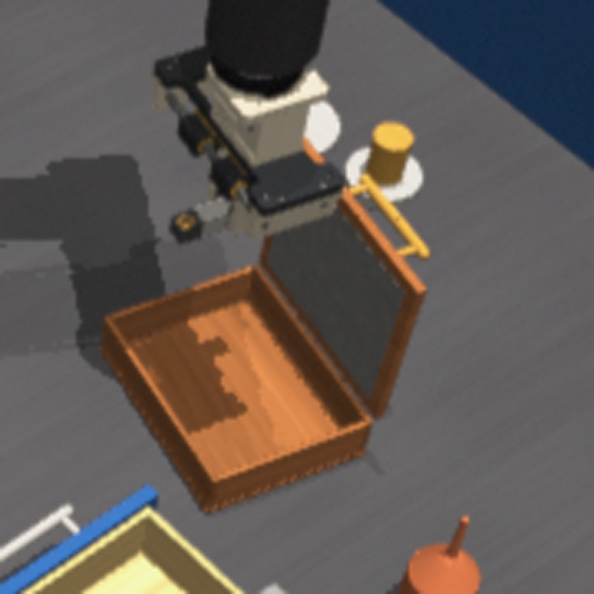

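View pics/v_w.png

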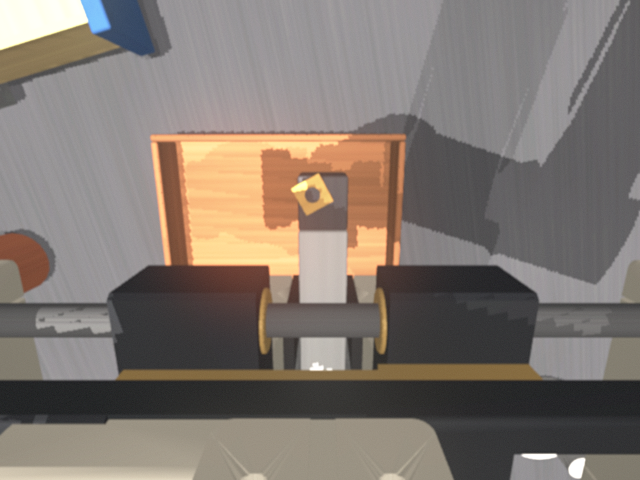

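```bash
python3 - <<'E'
from h import *
im,c=cam('wrist');P=cast(c,[(153,136),(405,136)],.05);print(P,P.mean(0)); m=P.mean(0); ex=np.array([np.cos(np.radians(78.5)),np.sin(np.radians(78.5)),0]);print(m+ex*.085, np.degrees(np.arctan2(P[1,1]-P[0,1],P[1,0]-P[0,0]))-90)
E
python3 -m pendant '[[0,0,0.04,0,0,0,-1],[0,0,0.09,0,0,0,-1],[0,0,0.14,0,0,0,-1],[0,0,0.17,0,0,0,-1],[0,0,0.187,0,0,0,-1],[0,0,0.195,0,0,0,-1],[0,0,0.195,0,0,0,-1]]';python3 -m pendant '[[0,0,0.005,0,0,0,-1],[0,0,0.009,0,0,0,-1],[0,0,0.009,0,0,0,-1]]'
```

```text
[[0.53304244 0.22345865 0.05      ]
 [0.32118572 0.26717999 0.05      ]] [0.42711408 0.24531932 0.05      ]
[0.44406035 0.32861292 0.05      ] 78.33944371370609
clock: 42.12
tool_pos: [0.4042, 0.3245, 0.0225]
orientation: [180.0, -0.0, -101.6]
force: [0.2, 0.4, -3.2]
opening: 0.0194
clock: 42.5
tool_pos: [0.404, 0.3245, 0.0136]
orientation: [180.0, 0.0, -101.6]
force: [-0.4, -0.1, -4.0]
opening: 0.0197
```

```bash
python3 -m pendant '[[0,0,0.002,0,0,0,-1],[0,0,0.003,0,0,0,-1],[0,0,0.003,0,0,0,-1]]';python3 - <<'E'
from h import *
st()
E
```

```text
clock: 42.88
tool_pos: [0.4041, 0.3245, 0.0106]
orientation: [-180.0, 0.0, -101.6]
force: [0.2, -1.1, -3.6]
opening: 0.0197
t 42.88 p [0.4041 0.3245 0.0106] e [-180.      0.   -101.57] F [ 0.2 -1.1 -3.6] op 0.0197 j [ 60.5  20.2 -33.6   0.  -36.1 -72.1]
```

```bash
python3 -m pendant '[[0,0,0.001,0,0,0,-1],[0,0,0.001,0,0,0,0],[0,0,0.001,0,0,0,0],[0,0,0.001,0,0,0,0],[0,0,-0.03,0,0,0,0],[0,0,-0.08,0,0,0,0],[0,0,-0.13,0,0,0,0],[0.02,0,-0.18,0,0,0,0],[0.06,0,-0.22,0,0,0,0],[0.11,0,-0.24,0,0,0,0],[0.17,-0.02,-0.25,0,0,0,0],[0.2,-0.03,-0.25,0,0,0,0]]'
python3 - <<'E'
from h import *
st();goal([.43,-.31,.26],[180,0,-101.6]);im,c=cam('scene'); save(im,'w_s',(160,40,560,340),2)
E
```

```text
clock: 44.38
tool_pos: [0.3932, 0.1206, 0.2618]
orientation: [-179.9, 0.1, -101.6]
force: [-0.0, -0.2, -1.0]
opening: 0.0438
t 44.38 p [0.3932 0.1206 0.2618] e [-1.799e+02  1.300e-01 -1.016e+02] F [-0.  -0.2 -1. ] op 0.0438 j [ 44.9  -7.  -26.7   0.  -70.2 -56.5]
row [ 4.145e-01 -1.226e-01  1.100e-03 -1.700e-03  2.300e-03  1.000e-04]
```

View pics/w_s.png

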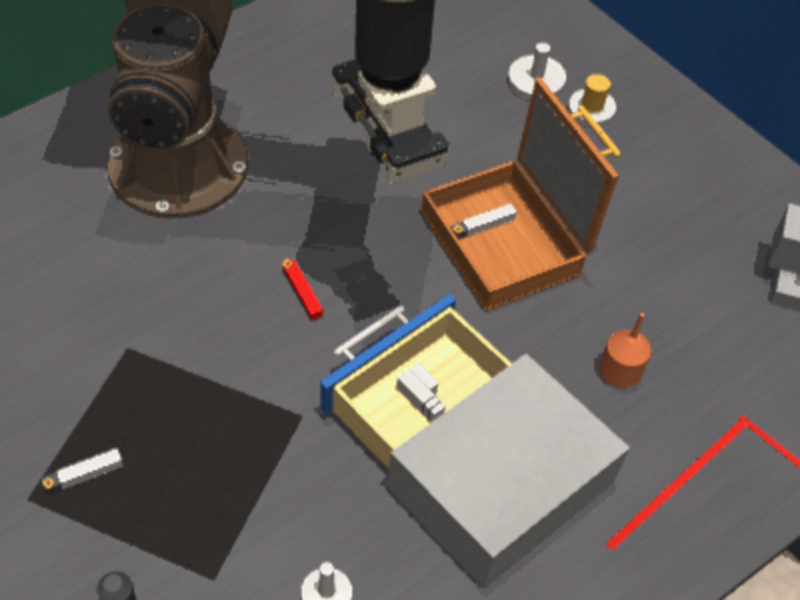

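```bash
python3 -m pendant '[[0.02,-0.02,0,0,0,0,0],[0.06,-0.05,0,0,0,0,0],[0.11,-0.08,0,0,0,0,0],[0.16,-0.1,0,0,0,0,0],[0.21,-0.11,0,0,0,0,0],[0.26,-0.12,0,0,0,0,0],[0.31,-0.12,0,0,0,0,0],[0.36,-0.12,0,0,0,0,0],[0.39,-0.12,0,0,0,0,0],[0.41,-0.122,0,0,0,0,0],[0.414,-0.122,0,0,0,0,0],[0.414,-0.122,0,0,0,0,0]]'
python3 - <<'E'
from h import *
st();im,c=cam('wrist'); save(im,'x_w');np.save('xw.npy',c,allow_pickle=True)
E
```

```text
clock: 45.92
tool_pos: [0.4297, -0.3074, 0.2603]
orientation: [180.0, 0.0, -101.6]
force: [-0.7, 0.7, -0.3]
opening: 0.0438
t 45.92 p [ 0.4297 -0.3074  0.2603] e [ 1.7998e+02  1.0000e-02 -1.0160e+02] F [-0.7  0.7 -0.3] op 0.0438 j [-14.3   5.4 -14.7  -0.  -69.9   2.7]
```

View pics/x_w.png

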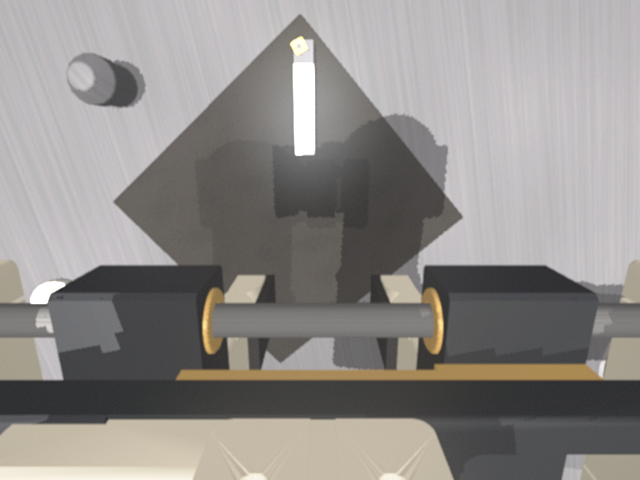

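```bash
python3 - <<'E'
from h import *
im=cv2.imread('pics/x_w.png');m=(im.min(2)>215).astype(np.uint8);m[:50]=0;m[170:]=0;m[:,:280]=0;m[:,330:]=0
cs=max(cv2.findContours(m,0,1)[0],key=cv2.contourArea);r=cv2.minAreaRect(cs);print(r,cv2.boxPoints(r))
c=np.load('xw.npy',allow_pickle=True).item()
P=cast(c,[(293.2,63.5),(315,63.5),(295,155),(315,155)],.024);T=(P[2]+P[3])/2;E=(P[0]+P[1])/2;d=E-T;L=np.linalg.norm(d);u=d/L
y=np.degrees(np.arctan2(u[1],u[0]));g=T+u*.055;print(L,y,g)
goal([g[0],g[1],.008],[180,0,y])
E
```

```text
((303.5, 102.5), (105.0, 21.0), 90.0) [[293.  50.]
 [314.  50.]
 [314. 155.]
 [293. 155.]]
0.08843214132039454 -101.76950131546957 [ 0.42647326 -0.41797944  0.024     ]
row [ 1.093e-01 -1.900e-02  2.524e-01  1.000e-04  1.000e-04  3.500e-03]
```

```bash
python3 -m pendant '[[0.03,-0.005,0.04,0,0,0,0],[0.06,-0.01,0.08,0,0,0,0],[0.09,-0.015,0.12,0,0,0,0],[0.109,-0.019,0.17,0,0,0,0],[0.109,-0.019,0.21,0,0,0,0],[0.109,-0.019,0.24,0,0,0,0],[0.109,-0.019,0.25,0,0,0,0],[0.109,-0.019,0.2525,0,0,0,0],[0.109,-0.019,0.2525,0,0,0,-1],[0.109,-0.019,0.2525,0,0,0,-1],[0.109,-0.019,0.2525,0,0,0,-1],[0.109,-0.019,0.2525,0,0,0,-1]]'
python3 - <<'E'
from h import *
st()
E
```

```text
clock: 47.48
tool_pos: [0.4268, -0.4183, 0.009]
orientation: [-179.9, -0.0, -101.6]
force: [-1.1, 1.7, 5.4]
opening: 0.02
t 47.48 p [ 0.4268 -0.4183  0.009 ] e [-1.7995e+02 -2.0000e-02 -1.0157e+02] F [-1.1  1.7  5.4] op 0.02 j [-25.7  26.1 -23.4   0.  -40.5  14.1]
```

```bash
python3 -m pendant '[[0,0,-0.02,0,0,0,-1],[0,0,-0.07,0,0,0,-1],[0,0,-0.12,0,0,0,-1],[0,0,-0.17,0,0,0,-1],[0,0,-0.2,0,0,0,-1],[0,0,-0.21,0,0,0,-1]]'
python3 - <<'E'
from h import *
st();goal([.482,.3083,.22],[180,0,-101.6]);goal([.50,-.05,.22],[180,0,-101.6])
E
```

```text
clock: 48.22
tool_pos: [0.4269, -0.4183, 0.2196]
orientation: [-179.9, -0.0, -101.6]
force: [-0.2, 0.1, -3.9]
opening: 0.0198
t 48.23 p [ 0.4269 -0.4183  0.2196] e [-1.7985e+02 -2.0000e-02 -1.0159e+02] F [-0.2  0.1 -3.9] op 0.0198 j [-25.7  13.5 -10.2  -0.  -66.2  14.1]
row [-7.228e-01  9.190e-02 -9.000e-04 -2.600e-03 -4.000e-04  3.000e-04]
row [-3.754e-01  2.300e-03 -5.000e-04 -2.600e-03 -4.000e-04  3.000e-04]
```

```bash
python3 -m pendant '[[-0.025,0,0,0,0,0,-1],[-0.075,0,0,0,0,0,-1],[-0.13,0,0,0,0,0,-1],[-0.185,0,0,0,0,0,-1],[-0.24,0,0,0,0,0,-1],[-0.295,0,0,0,0,0,-1],[-0.35,0,0,0,0,0,-1],[-0.405,0.008,0,0,0,0,-1],[-0.46,0.022,0,0,0,0,-1],[-0.515,0.037,0,0,0,0,-1],[-0.57,0.051,0,0,0,0,-1],[-0.62,0.065,0,0,0,0,-1]]'
python3 -m pendant '[[-0.04,0.01,0,0,0,0,-1],[-0.07,0.02,0,0,0,0,-1],[-0.09,0.025,0,0,0,0,-1],[-0.1,0.027,0,0,0,0,-1],[-0.103,0.027,0,0,0,0,-1],[-0.103,0.027,0,0,0,0,-1]]'
python3 - <<'E'
from h import *
st();goal([.482,.3083,.0115],[180,0,-101.6])
im,c=cam('wrist'); save(im,'y_w')
E
```

```text
clock: 49.72
tool_pos: [0.486, 0.2039, 0.2163]
orientation: [179.9, -0.1, -101.6]
force: [0.7, -0.1, -3.6]
opening: 0.02
clock: 50.48
tool_pos: [0.4816, 0.3079, 0.2179]
orientation: [180.0, -0.0, -101.6]
force: [0.5, -1.4, -3.7]
opening: 0.0199
t 50.48 p [0.4816 0.3079 0.2179] e [ 1.7999e+02 -2.0000e-02 -1.0161e+02] F [ 0.5 -1.4 -3.7] op 0.0199 j [ 52.2  11.2 -13.4  -0.  -65.4 -63.8]
row [-5.000e-04 -4.000e-04  2.064e-01  2.000e-04 -4.000e-04 -2.000e-04]
```

View pics/y_w.png

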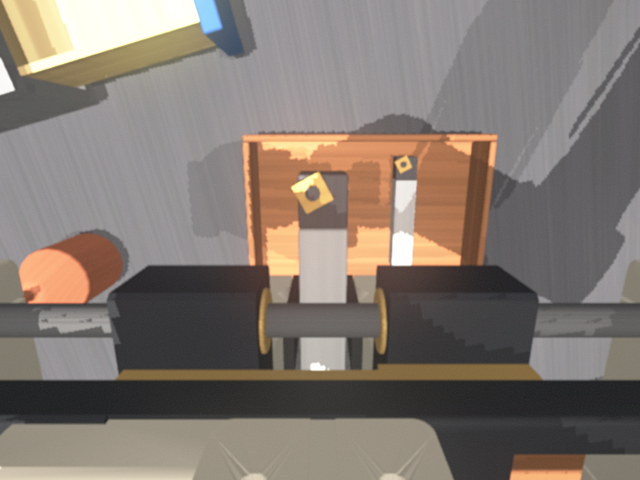

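```bash
python3 -m pendant '[[0,0,0.04,0,0,0,-1],[0,0,0.09,0,0,0,-1],[0,0,0.14,0,0,0,-1],[0,0,0.175,0,0,0,-1],[0,0,0.195,0,0,0,-1],[0,0,0.203,0,0,0,-1],[0,0,0.206,0,0,0,-1],[0,0,0.206,0,0,0,-1]]';python3 - <<'E'
from h import *
st()
E
```

```text
clock: 51.52
tool_pos: [0.4819, 0.3089, 0.0129]
orientation: [-180.0, 0.1, -101.6]
force: [-0.2, 0.4, -3.2]
opening: 0.0198
t 51.52 p [0.4819 0.3089 0.0129] e [-1.7996e+02  7.0000e-02 -1.0158e+02] F [-0.2  0.4 -3.2] op 0.0198 j [ 52.2  23.9 -26.6   0.  -39.4 -63.8]
```

```bash
python3 -m pendant '[[0,0,0.002,0,0,0,-1],[0,0,0.002,0,0,0,-1],[0,0,0.002,0,0,0,0],[0,0,0.002,0,0,0,0],[0,0,0.002,0,0,0,0],[0,0,-0.03,0,0,0,0],[0,0,-0.08,0,0,0,0],[0,0,-0.13,0,0,0,0],[0.01,0,-0.18,0,0,0,0],[0.03,0,-0.22,0,0,0,0],[0.05,0,-0.25,0,0,0,0],[0.05,0,-0.25,0,0,0,0]]'
python3 - <<'E'
from h import *
st();im,c=cam('scene'); save(im,'z_s',(160,40,560,340),2);im,c=cam('wrist'); save(im,'z_w')
E
```

```text
clock: 53.02
tool_pos: [0.4721, 0.2594, 0.2652]
orientation: [-179.8, 0.3, -101.6]
force: [-0.6, 0.2, -0.4]
opening: 0.0439
t 53.02 p [0.4721 0.2594 0.2652] e [-179.82    0.26 -101.6 ] F [-0.6  0.2 -0.4] op 0.0439 j [ 49.7   6.1 -13.3   0.  -70.3 -61.3]
```

View pics/z_s.png

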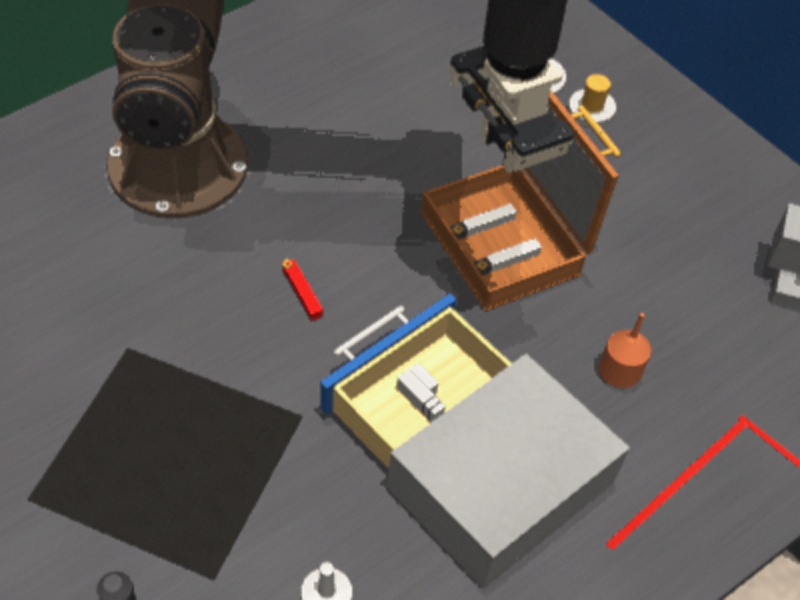

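View pics/z_w.png

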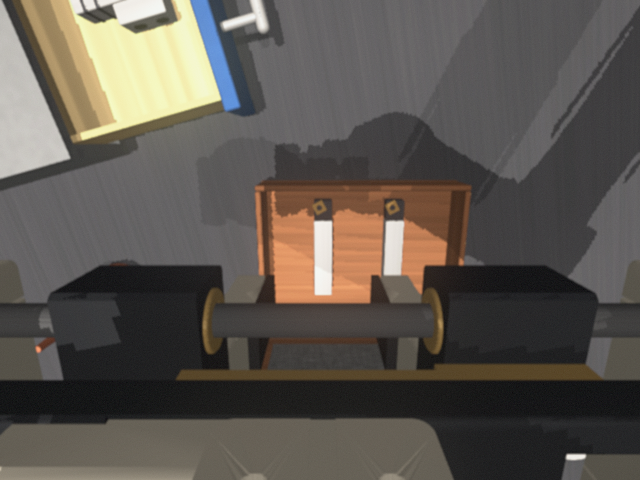

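```bash
python3 - <<'E'
from h import *
goal([.4726,.465,.33],[180,0,-11.8])
E
```

```text
row [-2.0160e-01  4.0000e-02 -6.7700e-02 -7.0000e-04  6.0000e-04 -1.5672e+00]
```

```bash
python3 -m pendant '[[0,0,-0.03,0,0,-0.17,0],[0,0,-0.06,0,0,-0.35,0],[-0.03,0.01,-0.066,0,0,-0.53,-0.2],[-0.07,0.015,-0.066,0,0,-0.71,-0.5],[-0.11,0.02,-0.066,0,0,-0.89,-0.5],[-0.15,0.03,-0.066,0,0,-1.07,-0.5],[-0.18,0.035,-0.066,0,0,-1.25,-0.5],[-0.2,0.04,-0.066,0,0,-1.42,-0.5],[-0.202,0.04,-0.066,0,0,-1.567,-0.5],[-0.202,0.04,-0.066,0,0,-1.567,-0.5],[-0.202,0.04,-0.066,0,0,-1.567,-0.5]]'
python3 - <<'E'
from h import *
st();goal([.4726,.465,.171],[180,0,-11.8]);im,c=cam('wrist'); save(im,'A_w')
E
```

```text
clock: 54.5
tool_pos: [0.4726, 0.4655, 0.3271]
orientation: [179.9, 0.0, -12.0]
force: [0.3, -0.7, 0.2]
opening: 0.022
t 54.5 p [0.4726 0.4655 0.3271] e [ 1.7993e+02  3.0000e-02 -1.1970e+01] F [ 0.3 -0.7  0.2] op 0.022 j [ 61.4  17.1   8.6  -0.  -81.6  16.7]
row [ 1.000e-04  3.000e-04  1.561e-01  1.300e-03  5.000e-04 -3.100e-03]
```

View pics/A_w.png

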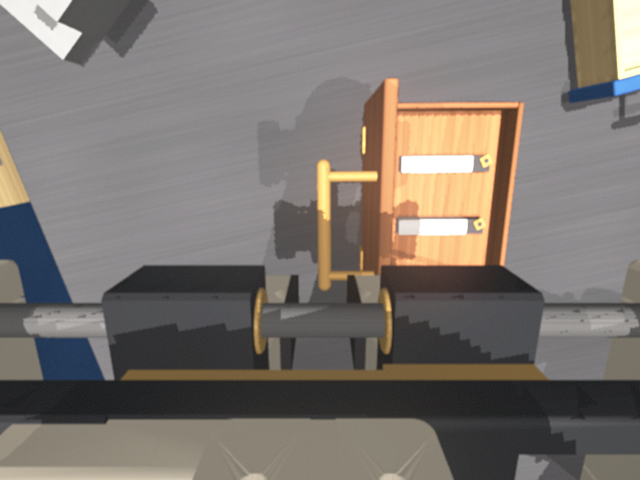

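```bash
python3 -m pendant '[[0,0,0.04,0,0,0,-0.5],[0,0,0.08,0,0,0,-0.5],[0,0,0.11,0,0,0,-0.5],[0,0,0.135,0,0,0,-0.5],[0,0,0.15,0,0,0,-0.5],[0,0,0.156,0,0,0,-0.5],[0,0,0.156,0,0,0,-1],[0,0,0.156,0,0,0,-1],[0,0,0.156,0,0,0,-1],[0,0,0.156,0,0,0,-1]]'
python3 - <<'E'
from h import *
st()
a,b=.140,.052
f=lambda t:(-a*np.cos(t)+b*np.sin(t), a*np.sin(t)+b*np.cos(t))
x0,z0=f(np.pi/2)
for d in list(range(84,-1,-6))+[-1]: 
    x,z=f(np.radians(d)); print(d,'y',round(-(x-x0),4),'z',round(-(z-z0),4))
E
```

```text
clock: 55.8
tool_pos: [0.4729, 0.4655, 0.1727]
orientation: [-180.0, -0.0, -11.8]
force: [0.1, -2.7, 1.9]
opening: 0.0101
t 55.8 p [0.4729 0.4655 0.1727] e [-1.7997e+02 -2.0000e-02 -1.1800e+01] F [ 0.1 -2.7  1.9] op 0.0101 j [ 61.4  21.5  -5.1   0.  -63.3  16.8]
84 y 0.0149 z -0.0047
78 y 0.0302 z -0.0078
72 y 0.0458 z -0.0092
66 y 0.0614 z -0.009
60 y 0.077 z -0.0072
54 y 0.0922 z -0.0038
48 y 0.107 z 0.0012
42 y 0.1212 z 0.0077
36 y 0.1347 z 0.0156
30 y 0.1472 z 0.025
24 y 0.1587 z 0.0356
18 y 0.1691 z 0.0473
12 y 0.1781 z 0.06
6 y 0.1858 z 0.0737
0 y 0.192 z 0.088
-1 y 0.1929 z 0.0905
```

```bash
python3 -m pendant '[[0,0.007,-0.002,0,0,0,-1],[0,0.015,-0.0047,0,0,0,-1],[0,0.03,-0.008,0,0,0,-1],[0,0.046,-0.009,0,0,0,-1],[0,0.061,-0.009,0,0,0,-1],[0,0.077,-0.007,0,0,0,-1],[0,0.092,-0.004,0,0,0,-1],[0,0.107,0.001,0,0,0,-1],[0,0.121,0.008,0,0,0,-1],[0,0.135,0.016,0,0,0,-1],[0,0.147,0.025,0,0,0,-1],[0,0.147,0.025,0,0,0,-1]]'
python3 - <<'E'
from h import *
st()
E
```

```text
clock: 57.3
tool_pos: [0.4428, 0.3186, 0.1477]
orientation: [179.8, -0.1, -11.8]
force: [4.2, -6.7, 3.4]
opening: 0.01
t 57.3 p [0.4428 0.3186 0.1477] e [ 1.7985e+02 -6.0000e-02 -1.1810e+01] F [ 4.2 -6.7  3.4] op 0.01 j [ 56.4  12.3 -22.    0.1 -55.8  21.7]
```

```bash
python3 -m pendant '[[0,0.0115,0.0105,0,0,0,-1],[0,0.022,0.0225,0,0,0,-1],[0,0.031,0.035,0,0,0,-1],[0,0.0387,0.049,0,0,0,-1],[0,0.042,0.056,0,0,0,-1],[0,0.045,0.063,0,0,0,-1],[0,0.045,0.065,0,0,0,-1],[0,0.045,0.065,0,0,0,-1]]'
python3 - <<'E'
from h import *
st();im,c=cam('scene'); save(im,'B_s',(340,60,520,220),4)
E
```

```text
clock: 58.3
tool_pos: [0.4334, 0.2731, 0.0821]
orientation: [179.6, -0.0, -11.8]
force: [10.1, -13.6, 2.5]
opening: 0.0094
t 58.3 p [0.4334 0.2731 0.0821] e [ 1.7964e+02 -1.0000e-02 -1.1810e+01] F [ 10.1 -13.6   2.5] op 0.0094 j [ 54.3  13.8 -30.4   0.2 -46.1  23.7]
```

View pics/B_s.png

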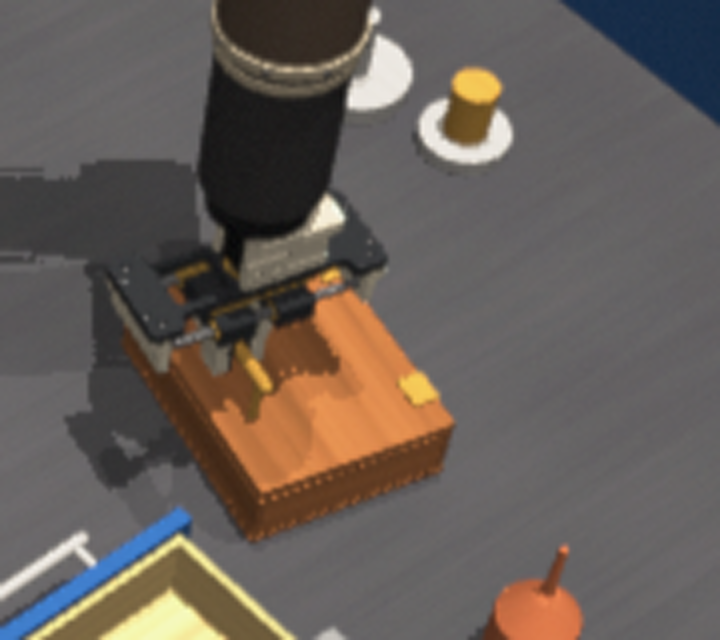

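```bash
python3 -m pendant '[[0,-0.003,0.002,0,0,0,-1],[0,-0.003,0.004,0,0,0,-1],[0,-0.003,0.004,0,0,0,-1]]'; python3 -m pendant '[[0,0,0.003,0,0,0,-1],[0,0,0.005,0,0,0,-1],[0,0,0.005,0,0,0,-1]]'
```

```text
clock: 58.72
tool_pos: [0.4332, 0.2723, 0.0791]
orientation: [179.3, 0.0, -11.8]
force: [6.0, -27.7, 22.4]
opening: 0.0101
clock: 59.1
tool_pos: [0.433, 0.2723, 0.0754]
orientation: [179.3, 0.0, -11.8]
force: [-0.6, -30.5, 37.5]
opening: 0.0099
```

```bash
python3 -m pendant '[[0,0.003,-0.006,0,0,0,-1],[0,0.003,-0.006,0,0,0,-0.3],[0,0.003,-0.006,0,0,0,-0.3],[0,0.003,-0.006,0,0,0,-0.3],[0,0.003,-0.03,0,0,0,-0.3],[0,0.003,-0.08,0,0,0,-0.3],[0,0.003,-0.14,0,0,0,-0.3],[0.01,0.02,-0.2,0,0,0,-0.6],[0.02,0.06,-0.22,0,0,0,-1],[0.03,0.12,-0.22,0,0,0,-1],[0.04,0.17,-0.22,0,0,0,-1]]'
python3 - <<'E'
from h import *
st();im,c=cam('scene'); save(im,'C_s',(340,60,520,220),4);im,c=cam('wrist'); save(im,'C_w');im,c=cam('top'); save(im,'C_t',(120,160,340,340),3.3)
E
```

```text
clock: 60.48
tool_pos: [0.438, 0.1046, 0.2933]
orientation: [-180.0, -0.0, -11.7]
force: [1.4, -0.2, 0.6]
opening: 0.0011
t 60.48 p [0.438  0.1046 0.2933] e [-1.7996e+02 -1.0000e-02 -1.1730e+01] F [ 1.4 -0.2  0.6] op 0.0011 j [ 38.6  -3.7 -19.7  -0.  -74.   39.6]
```

View pics/C_s.png

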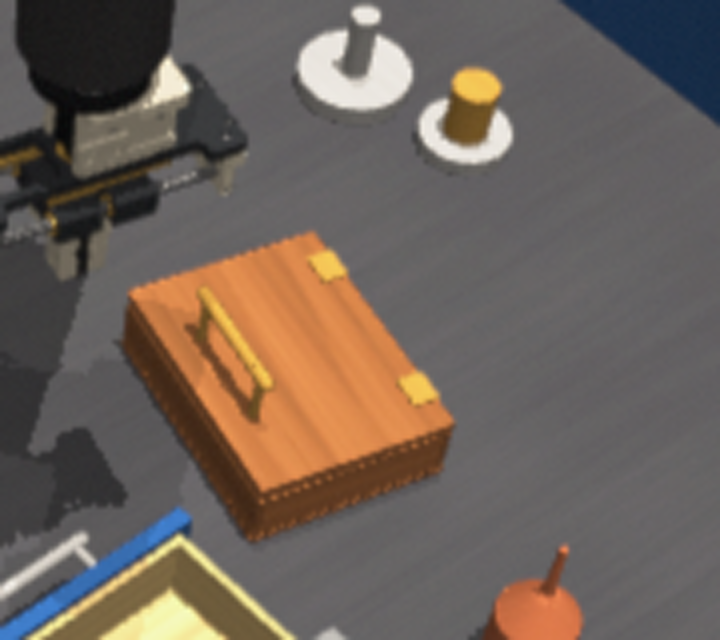

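View pics/C_t.png

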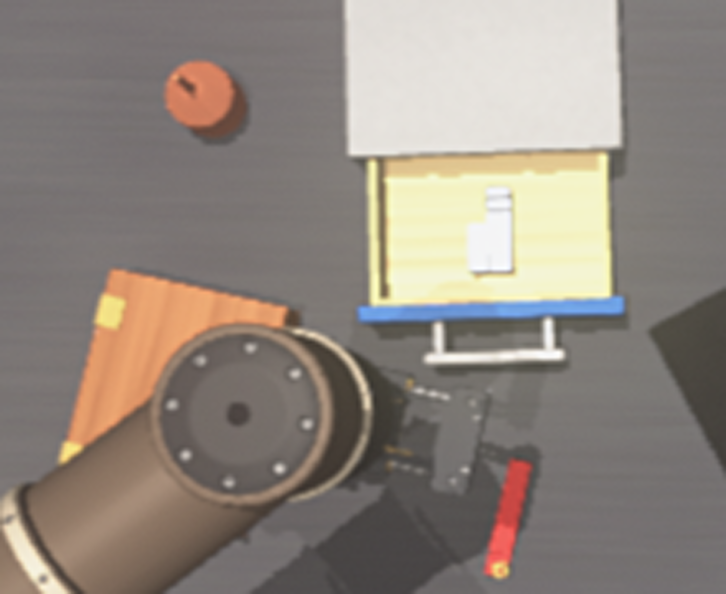

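View pics/C_w.png

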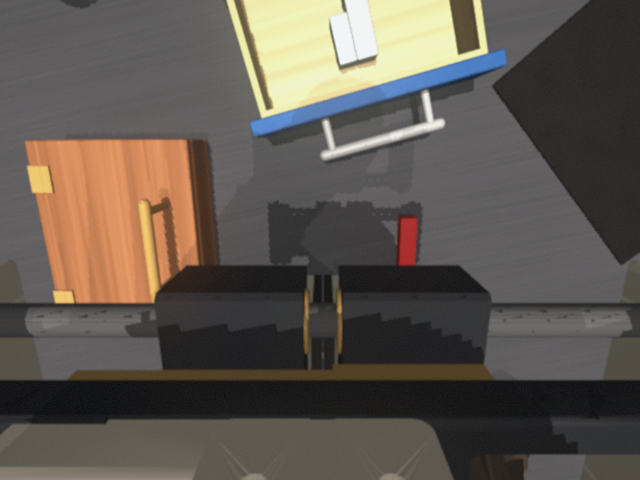

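```bash
python3 - <<'E'
from h import *
im,c=cam('wrist');print('red far end',cast(c,[(399,216),(417,217)],.02));b=cast(c,[(324,156),(441,124)],.062);print('bar',b,b.mean(0))
im,t=cam('top');print(cast(t,[(120+515/3.3,160+462/3.3),(120+495/3.3,160+572/3.3)],.02))
goal([.462,.03,.12],[180,0,3.2])
E
```

```text
red far end [[ 0.40255978  0.01882602  0.02      ]
 [ 0.396874   -0.00211544  0.02      ]]
bar [[ 0.49156418  0.09210828  0.062     ]
 [ 0.49796518 -0.03084702  0.062     ]] [0.49476468 0.03063063 0.062     ]
[[0.3923797  0.00773502 0.02      ]
 [0.28872984 0.02354353 0.02      ]]
row [ 3.850e-02  6.980e-02  1.731e-01 -3.000e-04 -1.000e-04 -2.622e-01]
```

```bash
python3 -m pendant '[[0.02,0.03,0.02,0,0,-0.1,-1],[0.038,0.07,0.05,0,0,-0.2,-1],[0.038,0.07,0.1,0,0,-0.262,-1],[0.038,0.07,0.15,0,0,-0.262,-1],[0.038,0.07,0.19,0,0,-0.262,-1],[0.038,0.07,0.22,0,0,-0.262,-1],[0.038,0.07,0.24,0,0,-0.262,-1],[0.038,0.07,0.246,0,0,-0.262,-1],[0.038,0.07,0.246,0,0,-0.262,-1]]'
python3 -m pendant '[[0.005,0,0,0,0,0,-1],[0.012,0,0,0,0,0,-1],[0.022,0,0,0,0,0,-1],[0.034,0,0,0,0,0,-1],[0.046,0,0,0,0,0,-1],[0.058,0,0,0,0,0,-1],[0.07,0,0,0,0,0,-1],[0.082,0,0,0,0,0,-1],[0.094,0,0,0,0,0,-1],[0.106,0,0,0,0,0,-1],[0.118,0,0,0,0,0,-1],[0.128,0,0,0,0,0,-1]]'
python3 - <<'E'
from h import *
st();im,c=cam('scene'); save(im,'D_s',(280,150,520,330),3.3)
E
```

```text
clock: 61.85
tool_pos: [0.4616, 0.0303, 0.0469]
orientation: [180.0, 0.0, 3.3]
force: [1.0, 0.6, 0.3]
opening: 0.0008
clock: 63.35
tool_pos: [0.59, 0.0369, 0.047]
orientation: [-180.0, 0.0, 3.2]
force: [-1.5, 1.3, 0.4]
opening: 0.0004
t 63.35 p [0.59   0.0369 0.047 ] e [-180.      0.      3.22] F [-1.5  1.3  0.4] op 0.0004 j [ 22.5  22.7 -22.4  -0.  -44.8  70.7]
```

View pics/D_s.png

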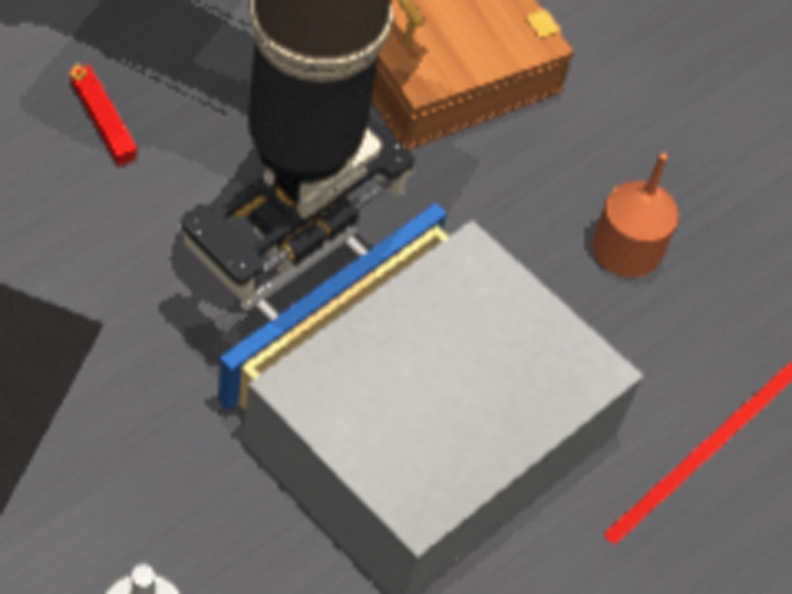

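```bash
python3 -m pendant '[[0.006,0,0,0,0,0,-1],[0.012,0,0,0,0,0,-1],[0.018,0,0,0,0,0,-1],[0.022,0,0,0,0,0,-1],[0.022,0,0,0,0,0,-1]]'; python3 -m pendant '[[0.004,0,0,0,0,0,-1],[0.008,0,0,0,0,0,-1],[0.008,0,0,0,0,0,-1]]'
```

```text
clock: 64.03
tool_pos: [0.6118, 0.0382, 0.0472]
orientation: [-180.0, -0.0, 3.2]
force: [0.1, 0.1, -0.6]
opening: 0.0004
clock: 64.4
tool_pos: [0.6137, 0.0377, 0.0463]
orientation: [179.9, 0.6, 3.2]
force: [-19.0, 2.0, 11.5]
opening: 0.0003
```

```bash
python3 -m pendant '[[0.003,0,0,0,0,0,-1],[0.006,0,0,0,0,0,-1],[0.006,0,0,0,0,0,-1]]'; python3 -m pendant '[[0.002,0,0,0,0,0,-1],[0.004,0,0,0,0,0,-1],[0.004,0,0,0,0,0,-1]]'
```

```text
clock: 64.78
tool_pos: [0.6138, 0.0375, 0.0461]
orientation: [179.9, 1.1, 3.1]
force: [-38.2, 8.4, 28.8]
opening: 0.0006
clock: 65.15
tool_pos: [0.6138, 0.0373, 0.0458]
orientation: [179.9, 1.5, 3.1]
force: [-51.2, 10.2, 38.6]
opening: 0.0005
```

```bash
python3 -m pendant '[[-0.012,0,0,0,0,0,-1],[-0.025,0,0,0,0,0,-1],[-0.04,0,0,0,0,0,-1],[-0.045,0,-0.03,0,0,0,-1],[-0.05,0,-0.08,0,0,0,-1],[-0.06,0,-0.13,0,0,0,-1],[-0.08,0.01,-0.18,0,0,0,-1],[-0.11,0.04,-0.22,0,0,0,-1],[-0.12,0.09,-0.25,0,0,0,-1],[-0.12,0.15,-0.25,0,0,0,-1],[-0.12,0.2,-0.25,0,0,0,-1],[-0.12,0.2,-0.25,0,0,0,-1]]'
python3 - <<'E'
from h import *
st();im,c=cam('scene'); save(im,'E_s');im,c=cam('top'); save(im,'E_t',(120,60,520,360),2)
E
```

```text
clock: 66.65
tool_pos: [0.5201, -0.1701, 0.2968]
orientation: [180.0, 0.0, 3.0]
force: [-1.2, 0.4, -0.3]
opening: 0.0004
t 66.65 p [ 0.5201 -0.1701  0.2968] e [179.98   0.     2.98] F [-1.2  0.4 -0.3] op 0.0004 j [  2.4   6.2  -9.    0.  -74.7  90.6]
```

View pics/E_s.png

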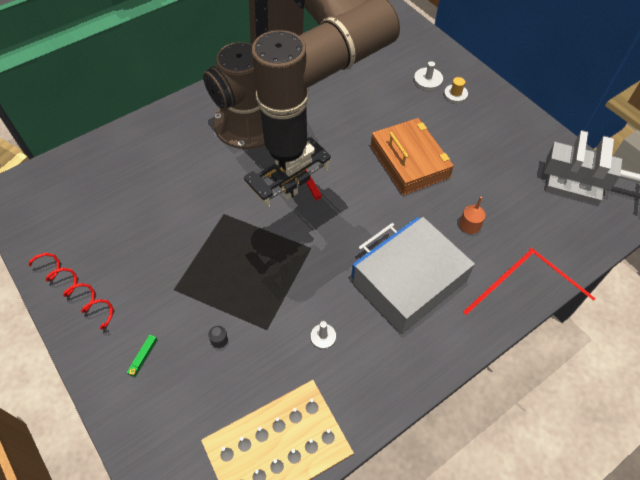

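View pics/E_t.png

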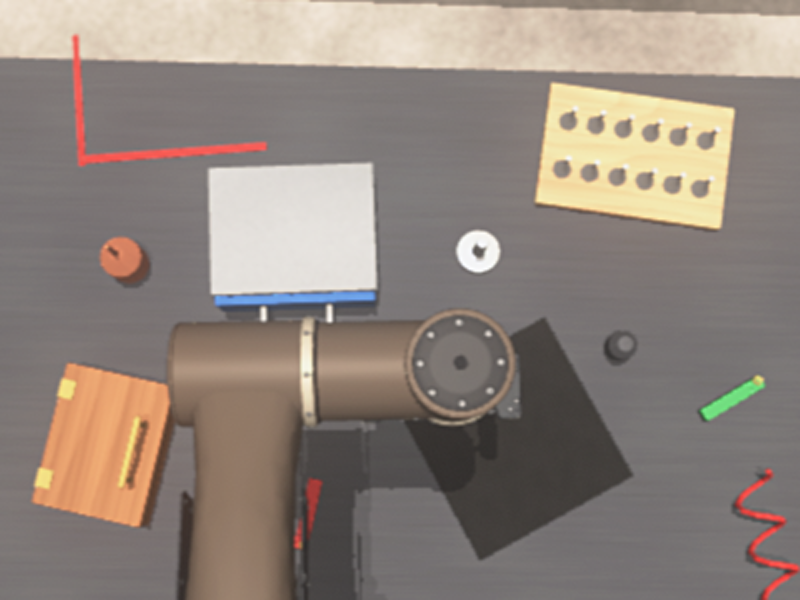

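```bash
python3 - <<'E'
from h import *
im,c=cam('scene'); save(im,'F_s',(360,110,460,200),6.5)
E
```

View pics/F_s.png

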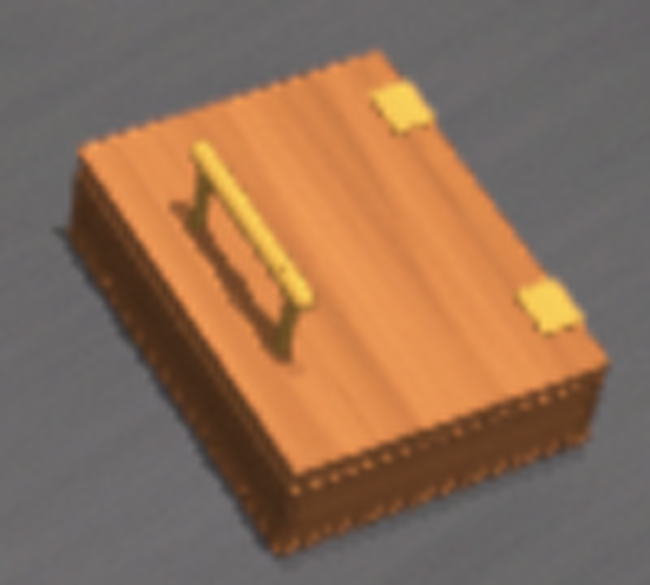

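The lid lies flush on the case, with an even rim line all round.

```bash
python3 -c "
from plant import ctrl
print(ctrl.close_job())"
```

```text
the job is handed in; nothing more can be done
None
```

The job is handed in at about 67 s of the 210 s allowed. I raised the lid to upright, pulled the drawer to its stop, and put in everything that was there: two tool holders in the case and one chuck jaw in the drawer. Then I shut the lid and pushed the drawer home.

- **Jaw dropped once:** the grip slackened on the way to the drawer and the jaw fell on its side on the mat. I picked it up again, and it lies on its side in the drawer.
- **Drawer moved in slightly:** setting the jaw down pushed the drawer in about 5 mm. I pulled it back to the stop before loading the holders.
- **Lid upright:** camera readings put it within about 1 degree of upright.
- **Lid shut:** the pictures show it flush with the rim. I pressed it down with about 37 N; the handle slipped slightly in the fingers as I pressed.
- **Drawer home:** it stopped firmly against about 50 N. The handle moved between about 139 and 142 mm between the two stops, allowing for finger thickness, which fits the full 142 mm.
- **Forces:** the highest readings were about 48 N at the lid and about 65 N at the drawer, both through the fingertips and under the 120 N wrist limit.
- **Bystanders:** the oil can, disc arbor and drill chuck look unmoved in the last pictures, and the mat is empty. No check failed.

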